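# Chock the glued tubes on the drying ramp

## Robot

A 6-joint arm with a two-finger parallel gripper is mounted at the origin on the work surface. World frame = base frame: x ahead of the robot, y to its left, z up, the work surface at z = 0. Lengths are in m, angles in rad, forces in N, time in s.
With the tool pointing down it reaches from about 0.375 to 0.9 m from the base axis. Payload 3.1 kg.
Tool frame: the origin (TCP) lies midway between the tips of the shut fingers; the grasp point (between the pads) lies 19 mm behind it; x points along the fingers, y is the direction in which the jaws open and shut, and the axes are right-handed (so a half turn about x gives the same grasp; the last joint's range is limited). The gripper opens to 87 mm and grips with 3 to 60 N. Pads are 19 mm wide; open, the fingers measure 117 mm over their backs; the gripper's body (75 mm by 190 mm) begins 51 mm behind the grasp point.
Start: joints at [1.165, 0.527, 1.433, -0, 1.181, -0.178], TCP at [0.141, 0.609, 0.223] pointing down, gripper open.
Joint ranges: [-3.08, 3.08], [-0.75, 2.2], [0.22, 2.44], [-1.43, 4.57], [0, 2.65], [-2.85, 2.85]. Speed limits (rad/s): [2.79, 2.79, 3.14, 3.14, 3.14, 3.14].

## Interface

Orientations are given as a unit quaternion [x, y, z, w].
In Python, from rig import get_obs, imaging, robot gives the robot as it stands.
- The arm moves only by the shell command python3 -m inch 'ROWS' [FORCE]. ROWS is JSON, a list of rows, each a list of 3 entries, a list of its own where there are three numbers: the finger opening in mm, from 0 to 87, then the shift along the tool's x, y, z in mm, then the turn, a rotation vector about the tool's x, y, z in degrees. In form: [[grip, [dx, dy, dz], [wx, wy, wz]], ...]. A call has 1 to 12 rows; each row shifts and turns the pose as measured when the row begins, along the tool's axes as they then stand; what a row does not reach is not made up. A row lasts 1/8 s, in which the tool goes at most 62.5 mm and 10.7 degrees, less where a joint would pass 70% of its speed; a pose out of reach is approached as far as the arm can. A call with a gripper value outside its range is refused whole. The fingers move at their own pace and stop on an object; FORCE is the grip in N (left out, the last holds). Time passes only in rows, so rows that do not move let the fingers close. It gives the time, the measured TCP pose, the force and the opening at its end, in the units of the state.
- get_obs(): the state, without advancing time (a new reading comes with each control period).
- imaging.camera(name): name is "scene" or "top" or "wrist"; returns the picture (400x640x3 uint8, red, green, blue); there is no depth.
- imaging.camera_params(name): a dict with "camera_matrix" (3x3 intrinsics, pixels), "xyz" and "rotation" of the camera in the world. Camera axes: x right, y down, z forward; pixel columns grow to the right and rows downward; lengths in m; the calibration is good to about 2 mm. The wrist camera is an equidistant fisheye: a pixel r from the principal point sees the ray r / f radians off the axis. A picture is of the moment at which its call begins: read the wrist's pose just before it. camera_params takes no time and is no camera call; for the wrist camera it gives the pose at the moment of the call.
- robot.hand_in(): hands the job in, once; it reports no verdict.
Trained networks look in the newest picture that a camera, given by its name, has taken for a name from the list of things; names that differ only in an ending like _2 or _b are one class to them, and where a whole thing is asked for, a point or a joint stands for the part that bears it (a point fixed in the world has none). Each returns a list of dicts, best first, with "confidence" (0 to 1); they miss things now and then, are a little off and sometimes report something else, mostly with a low value. They report only what shows in the picture. A call takes as long as a camera call. They do not tell look-alikes from the thing itself.
- imaging.cut_out(camera, target): "pixels" (400x640 bool, what is visible of it) and "box" ([centre column, centre row, width, height] in pixels, round what is visible of it).
- imaging.tip_of(camera, target): "pixel" ([column, row] in pixels: a listed point, or the origin of a listed thing).
The state is a dict: "time": time; "q": joint angles; "joint_velocities": joint speeds; "joint_torque": joint torques, N m; "position": TCP position; "tool_rot": TCP orientation; "ft_force": force on the tool from outside, world axes, zero at the start; "moment": the same for the moment, N m; "grip_width": finger opening in m.
Only numpy, scipy, OpenCV 4.12 (cv2) and the standard library are available. Lean on these libraries where they do the work, as an engineer would, in place of code of your own. Each camera call takes 0.05 s, during which the arm holds its last target. There are 200 camera calls.

## Task

Get the freshly glued cardboard tubes ready to dry. First fit the green end board fully down in the slot at the low end of the ramp, so that nothing can roll off; then lay each tube that is there in the lane of its own colour and push an orange chock, thin end first, up against the middle of its low side until the tube is snug against both of its uphill stops and stays there. Leave the stack of coloured tape and the paint jar that stand close by where they are.

Things in the scene. Friction and masses are not known exactly. Their poses are not given: they have to be found in the camera images.
- ramp: Fixed wooden ramp, 150 mm wide (x) and 470 mm long (y), bed sloping 7 degrees down to its -y end (+y is uphill). Origin on the table under the middle; x is level across the ramp, parallel to a laid tube; z up. Bed top 44 mm above the table at y = 0, 16 mm at y = -230, 70 mm at y = +215. Lanes 145 mm apart: red highest, yellow, blue lowest, each with coloured stops and marks.
- slot (a point): Upright slot across the ramp's low end, open at the top: middle of its floor, 6 mm above the table. 145 mm long (ramp x) and 15 mm wide (ramp y), between two brown end posts 50 mm high that each embrace the last 13 mm of the board. Axes as the ramp's.
- board: Green end board, a rigid slab 140 mm long (its x), 10 mm thick (its y), 70 mm tall (its z up), 0.12 kg, white patch near the top edge. Origin at the centre of its underside. It starts standing upright in its grey stand.
- stand: Fixed grey stand on the table that holds the end board upright, base 170 x 60 mm and 8 mm thick, cheeks up to 32 mm high; origin under its centre, x along the board. The board's floor in it is 8 mm above the table.
- tube_red: Stiff cardboard tube with two red bands, 48 mm diameter, 120 mm long, about 0.15 kg, lying on the table; rolls easily. Origin at its middle on the axis; its x runs along the tube. It may be absent.
- seat_red (a point): Where the middle of the red tube lies when it touches both red uphill stops (30 mm high blocks, 18 mm wide, centred 50 mm either side of the middle), 24 mm over the bed. Two 6 mm high steel rests, 18 mm wide, 50 mm either side, hold a laid tube from rolling off, 10 mm downhill of this point; a chock fits between them (82 mm gap). Axes as the ramp's (not tilted).
- tube_yellow: Stiff cardboard tube with two yellow bands, 48 mm diameter, 120 mm long, about 0.15 kg, lying on the table; rolls easily. Origin at its middle on the axis; its x runs along the tube. It may be absent.
- seat_yellow (a point): Where the middle of the yellow tube lies when it touches both yellow uphill stops (30 mm high blocks, 18 mm wide, centred 50 mm either side of the middle), 24 mm over the bed. Two 6 mm high steel rests, 18 mm wide, 50 mm either side, hold a laid tube from rolling off, 10 mm downhill of this point; a chock fits between them (82 mm gap). Axes as the ramp's (not tilted).
- tube_blue: Stiff cardboard tube with two blue bands, 48 mm diameter, 120 mm long, about 0.15 kg, lying on the table; rolls easily. Origin at its middle on the axis; its x runs along the tube. It may be absent.
- seat_blue (a point): Where the middle of the blue tube lies when it touches both blue uphill stops (30 mm high blocks, 18 mm wide, centred 50 mm either side of the middle), 24 mm over the bed. Two 6 mm high steel rests, 18 mm wide, 50 mm either side, hold a laid tube from rolling off, 10 mm downhill of this point; a chock fits between them (82 mm gap). Axes as the ramp's (not tilted).
- chock1: Orange wedge chock, 60 mm long, 36 mm wide (its y), 30 mm high, 0.12 kg; all three alike. Its x points to the thin toe. Origin on the underside, 40 mm behind the toe, 20 mm ahead of the back; flat top from 20 mm behind to 15 mm ahead of the origin, then a 50 degree face down to the toe. Touching a tube, its origin is 51 mm (along the bed) from the tube's axis.
- chock2: Orange wedge chock, 60 mm long, 36 mm wide (its y), 30 mm high, 0.12 kg; all three alike. Its x points to the thin toe. Origin on the underside, 40 mm behind the toe, 20 mm ahead of the back; flat top from 20 mm behind to 15 mm ahead of the origin, then a 50 degree face down to the toe. Touching a tube, its origin is 51 mm (along the bed) from the tube's axis.
- chock3: Orange wedge chock, 60 mm long, 36 mm wide (its y), 30 mm high, 0.12 kg; all three alike. Its x points to the thin toe. Origin on the underside, 40 mm behind the toe, 20 mm ahead of the back; flat top from 20 mm behind to 15 mm ahead of the origin, then a 50 degree face down to the toe. Touching a tube, its origin is 51 mm (along the bed) from the tube's axis.
- tape_stack: Bystander, to be left alone: stack of coloured tape, 60 mm across, 36 mm high. Origin at the centre of its underside.
- paint_pot: Bystander, to be left alone: paint jar with yellow cap, 60 mm across, 75 mm high. Origin at the centre of its underside.
Things that resemble listed ones, but are neither listed nor needed, are in the scene too. Leave any blue or purple look-alike of the chock1 alone.

How it is judged:
On the way, in this order (a step that is already met when the one before it is completed fails the run):
1. the end board stands fully down in the slot at the ramp's low end before any tube lies in its lane (z of board in the frame of slot between -0.004 and 0.004 m and y of board in the frame of slot between -0.005 and 0.005 m and x of board in the frame of slot between -0.007 and 0.007 m and angle between board's own z axis and vertical below 0.12 rad and angle between the x axis of board and the x axis of ramp, either way round below 0.08 rad and distance between tube_red and seat_red above 0.08 m and distance between tube_yellow and seat_yellow above 0.08 m and distance between tube_blue and seat_blue above 0.08 m), for 0.2 s.
2. every tube that is there lies in its own lane, snug against its uphill stops, with a chock against its low side (x of tube_red in the frame of seat_red between -0.015 and 0.015 m and y of tube_red in the frame of seat_red between -0.005 and 0.004 m and z of tube_red in the frame of seat_red between -0.006 and 0.006 m and angle between the x axis of each of tube_red, tube_yellow, tube_blue and the x axis of ramp, either way round below 0.1 rad and linear speed of each of tube_red, tube_yellow, tube_blue below 0.01 m/s and ((distance between chock1 and tube_red between 0.0525 and 0.0635 m and angle between the y axis of chock1 and the x axis of tube_red, either way round below 0.25 rad) or (distance between chock2 and tube_red between 0.0525 and 0.0635 m and angle between the y axis of chock2 and the x axis of tube_red, either way round below 0.25 rad) or (distance between chock3 and tube_red between 0.0525 and 0.0635 m and angle between the y axis of chock3 and the x axis of tube_red, either way round below 0.25 rad)) and x of tube_yellow in the frame of seat_yellow between -0.015 and 0.015 m and y of tube_yellow in the frame of seat_yellow between -0.005 and 0.004 m and z of tube_yellow in the frame of seat_yellow between -0.006 and 0.006 m and ((distance between chock1 and tube_yellow between 0.0525 and 0.0635 m and angle between the y axis of chock1 and the x axis of tube_yellow, either way round below 0.25 rad) or (distance between chock2 and tube_yellow between 0.0525 and 0.0635 m and angle between the y axis of chock2 and the x axis of tube_yellow, either way round below 0.25 rad) or (distance between chock3 and tube_yellow between 0.0525 and 0.0635 m and angle between the y axis of chock3 and the x axis of tube_yellow, either way round below 0.25 rad)) and x of tube_blue in the frame of seat_blue between -0.015 and 0.015 m and y of tube_blue in the frame of seat_blue between -0.005 and 0.004 m and z of tube_blue in the frame of seat_blue between -0.006 and 0.006 m and ((distance between chock1 and tube_blue between 0.0525 and 0.0635 m and angle between the y axis of chock1 and the x axis of tube_blue, either way round below 0.25 rad) or (distance between chock2 and tube_blue between 0.0525 and 0.0635 m and angle between the y axis of chock2 and the x axis of tube_blue, either way round below 0.25 rad) or (distance between chock3 and tube_blue between 0.0525 and 0.0635 m and angle between the y axis of chock3 and the x axis of tube_blue, either way round below 0.25 rad))), for 0.3 s.
At the end, for the whole second after the job is handed in: End board upright in the slot, within 4 mm of its floor. Each tube present at rest in the lane of its colour, within 15 mm of the middle and 0.1 rad, at most 5 mm short of its stops, with a chock toe first at its low side (origin 52.5 to 63.5 mm from the tube middle, square within 0.25 rad) (all of step 2 and z of board in the frame of slot between -0.004 and 0.004 m and y of board in the frame of slot between -0.005 and 0.005 m and x of board in the frame of slot between -0.007 and 0.007 m and angle between board's own z axis and vertical below 0.12 rad and angle between the x axis of board and the x axis of ramp, either way round below 0.08 rad); the robot touches nothing.
It fails at once if a bystander is pushed more than 60 mm from its place (distance of any of tape_stack, paint_pot from where it was at the start of the episode above 0.06 m).
Of tube_red, tube_yellow, tube_blue only 2 to 3 are there at a start; the rules pass over those that are not, and their reading is None.
At some moment in a run one of chock1, chock2, chock3 may be knocked a few centimetres aside while the robot is not near it.
Once in a run the grip may slacken for a moment while it holds something.
It also fails if it takes over 210 s, if anything falls off the work surface, if the arm or the gripper's body presses on something with over 40 N, if the wrist force passes 120 N, or if a joint passes its speed limit or range.

## Working session

There is one attempt and no reset: what is moved stays moved. The work goes in short steps, Python scripts to look and compute and a shell command to move; the robot and the scene stay as the last step left them, time stands still between calls to the robot, and variables do not carry over. Pictures are saved under pics/ and viewed, about 12 in all and at most 16, crops included, and the job is handed in when it is done.

```bash
ls; mkdir -p pics
cat > h.py <<'E'
import numpy as np, cv2, json
from scipy.spatial.transform import Rotation as R
from rig import get_obs, imaging, robot
def cp(c):
    p=imaging.camera_params(c); Rm=np.array(p["rotation"],float)
    Rm=R.from_quat(Rm).as_matrix() if Rm.size==4 else Rm.reshape(3,3)
    return np.array(p["camera_matrix"]),np.array(p["xyz"]),Rm
def ray(c,px,P=None):
    K,o,Rm=P or cp(c); d=np.linalg.inv(K)@[px[0],px[1],1]
    if c=="wrist":
        r=np.hypot(d[0],d[1]); d=np.array([d[0]/r*np.sin(r),d[1]/r*np.sin(r),np.cos(r)]) if r>1e-9 else np.array([0,0,1.])
    return o,Rm@d
def at(c,px,z,P=None):
    o,d=ray(c,px,P); return o+d*(z-o[2])/d[2]
def proj(c,X,P=None):
    K,o,Rm=P or cp(c); v=Rm.T@(np.array(X,float)-o)
    if c=="wrist":
        r=np.hypot(v[0],v[1]); t=np.arctan2(r,v[2]); v=np.array([v[0]/r*t,v[1]/r*t,1])
    else: v=v/v[2]
    return (K@v)[:2]
def shot(c,name=None,crop=None,s=1):
    im=imaging.camera(c)
    if name:
        o=im if crop is None else im[crop[1]:crop[3],crop[0]:crop[2]]
        cv2.imwrite("pics/"+name+".png",cv2.resize(o[:,:,::-1],None,fx=s,fy=s,interpolation=cv2.INTER_CUBIC))
    return im
def axis(m):
    ys,xs=np.nonzero(m); return cv2.minAreaRect(np.c_[xs,ys].astype(np.float32))
def st():
    o=get_obs(); q=R.from_quat(o["tool_rot"]); M=q.as_matrix()
    print("t",round(o["time"],2),"pos",np.round(np.array(o["position"])*1e3,1),"x",np.round(M[:,0],3),"y",np.round(M[:,1],3),"w",round(o["grip_width"]*1e3,1),"F",np.round(o["ft_force"],1))
    return o,np.array(o["position"]),M
E
python3 - <<'E'
from h import *
st()
for c in ["scene","top","wrist"]:
    shot(c,"a_"+c)
    K,o,Rm=cp(c); print(c,np.round(K.ravel(),1),np.round(o,3),np.round(Rm[:,2],2))
for c in ["top","scene"]:
    for n in ["ramp","slot","board","stand","tube_red","tube_yellow","tube_blue","seat_red","seat_yellow","seat_blue","chock1","tape_stack","paint_pot"]:
        print(c,n,[(np.round(d["pixel"]).tolist(),round(d["confidence"],2)) for d in imaging.tip_of(c,n)[:6]])
E
```

```text
pics
t 0.0 pos [140.8 608.2 221.6] x [-0.001 -0.002 -1.   ] y [ 0.226  0.974 -0.002] w 86.8 F [-0.3  0.4 -0.4]
scene [380.6   0.  315.    0.  380.6 198.4   0.    0.    1. ] [1.319 0.193 0.639] [-0.83 -0.17 -0.53]
top [467.3   0.  327.2   0.  467.3 191.8   0.    0.    1. ] [0.282 0.002 1.225] [ 0.18  0.01 -0.98]
wrist [309.7   0.  322.1   0.  309.7 201.9   0.    0.    1. ] [0.073 0.625 0.384] [ 0.25 -0.06 -0.97]
top ramp [([325.0, 146.0], 0.69)]
top slot [([417.0, 147.0], 0.92)]
top board [([480.0, 205.0], 0.69)]
top stand [([479.0, 208.0], 0.79), ([318.0, 211.0], 0.31)]
top tube_red [([263.0, 220.0], 0.8)]
top tube_yellow [([406.0, 220.0], 0.37)]
top tube_blue [([187.0, 221.0], 0.79)]
top seat_red [([259.0, 134.0], 0.92), ([318.0, 138.0], 0.35)]
top seat_yellow [([318.0, 136.0], 0.72)]
top seat_blue [([371.0, 137.0], 0.7), ([482.0, 206.0], 0.59), ([256.0, 133.0], 0.58)]
top chock1 [([186.0, 166.0], 0.93), ([358.0, 211.0], 0.86), ([339.0, 249.0], 0.78), ([203.0, 271.0], 0.78), ([401.0, 219.0], 0.74), ([318.0, 213.0], 0.57)]
top tape_stack [([233.0, 197.0], 0.81), ([326.0, 146.0], 0.24
[... 213 characters left out ...]
, 0.58)]
scene stand [([187.0, 210.0], 0.59)]
scene tube_red [([378.0, 219.0], 0.67)]
scene tube_yellow [([376.0, 248.0], 0.18), ([447.0, 226.0], 0.17)]
scene tube_blue [([452.0, 228.0], 0.69), ([314.0, 247.0], 0.67), ([184.0, 209.0], 0.52)]
scene seat_red [([376.0, 250.0], 0.82), ([210.0, 250.0], 0.47)]
scene seat_yellow [([312.0, 246.0], 0.6)]
scene seat_blue [([254.0, 243.0], 0.98), ([449.0, 228.0], 0.63)]
scene chock1 [([457.0, 276.0], 0.85), ([310.0, 203.0], 0.8), ([433.0, 207.0], 0.73), ([254.0, 211.0], 0.63), ([326.0, 227.0], 0.61), ([281.0, 219.0], 0.51)]
scene tape_stack [([403.0, 242.0], 0.91), ([186.0, 205.0], 0.74)]
scene paint_pot [([253.0, 244.0], 0.61), ([169.0, 244.0], 0.59)]
```

View pics/a_top.png

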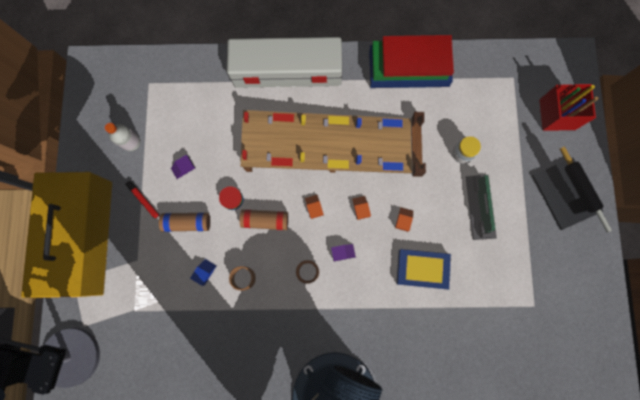

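View pics/a_scene.png

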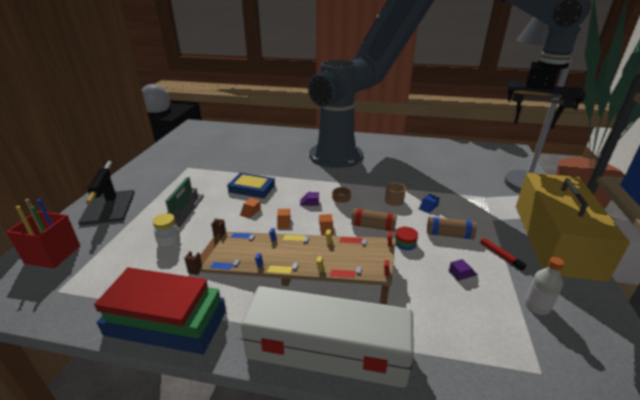

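Top view: the ramp lies at about (330,143) with its low end and posts at (420,145). The board and stand are at (482,205). The red tube is at (263,220) and the blue tube at (185,222); there is no yellow tube. The candidates for the chocks:
- orange: (314,206), (361,207), (404,219)
- look-alikes: purple (182,166) and (342,252), blue (203,271)

I choose the three orange ones. The scene view agrees.

```bash
cat > m.py <<'E'
from h import *
def masks(im):
    hsv=cv2.cvtColor(im,cv2.COLOR_RGB2HSV); return hsv
shot("top"); shot("scene")
def tri(zs):
    for n,z in zs:
        out=[]
        for c in ("top","scene"):
            d=imaging.tip_of(c,n)
            if d: out.append((c,[np.round(at(c,k["pixel"],z)[:2]*1e3).tolist()+[round(k["confidence"],2)] for k in d[:3]]))
        print(n,out)
tri([("slot",.006),("ramp",0),("seat_red",.044+.024+.0175),("seat_yellow",.068),("seat_blue",.05),("board",.008),("stand",0),("tube_red",.024),("tube_blue",.024),("tape_stack",0),("paint_pot",0)])
im=shot("top"); hsv=cv2.cvtColor(im,cv2.COLOR_RGB2HSV)
for n in ["tube_red","tube_blue","stand","board","ramp"]:
    for d in imaging.cut_out("top",n)[:1]:
        r=axis(d["pixels"]); b=cv2.boxPoints(r); z={"tube_red":.024,"tube_blue":.024,"stand":.02,"board":.07,"ramp":.045}[n]
        print(n,np.round(r[0]),np.round(r[1]),[np.round(at("top",p,z)[:2]*1e3).tolist() for p in b])
for d in imaging.cut_out("top","chock1"):
    m=d["pixels"]; r=axis(m); print("chock",np.round(r[0]),np.round(d["confidence"],2),np.median(hsv[m],0),np.round(at("top",r[0],.02)[:2]*1e3),np.round(r[1]),round(r[2]))
E
python3 m.py
python3 - <<'E'
from h import *
im=shot("top","b_top",(220,95,520,280),2.6)
E
```

```text
slot [('top', [[631.0, -229.0, 0.68], [426.0, 381.0, 0.27]]), ('scene', [[634.0, -230.0, 0.78]])]
ramp [('top', [[644.0, 14.0, 0.89]]), ('scene', [[632.0, 25.0, 0.64], [453.0, -390.0, 0.6]])]
seat_red [('top', [[650.0, 182.0, 0.7], [426.0, 360.0, 0.32]]), ('scene', [[642.0, 193.0, 0.59]])]
seat_yellow [('top', [[640.0, 39.0, 0.97]]), ('scene', [[648.0, 48.0, 0.94], [626.0, 195.0, 0.69], [518.0, -152.0, 0.42]])]
seat_blue [('top', [[639.0, -93.0, 0.69]]), ('scene', [[636.0, -96.0, 0.88]])]
board [('top', [[468.0, -387.0, 0.87]]), ('scene', [[480.0, -395.0, 0.82]])]
stand [('top', [[465.0, -389.0, 0.77]]), ('scene', [[453.0, -386.0, 0.95]])]
tube_red [('top', [[441.0, 180.0, 0.84], [490.0, 267.0, 0.37]]), ('scene', [[444.0, 183.0, 0.9]])]
tube_blue [('top', [[431.0, 378.0, 0.96], [465.0, -370.0, 0.26]]), ('scene', [[444.0, 380.0, 0.95]])]
tape_stack [('top', [[492.0, 268.0, 0.95]]), ('scene', [[479.0, 266.0, 0.72]])]
paint_pot [('top', [[621.0, -358.0, 0.69]])]
tube_red [264. 219.] [49. 20.] [[413.0, 242.0], [466.0, 241.0], [460.0, 113.0], [408.0, 114.0]]
tube_blue [184. 221.] [51. 18.] [[413.0, 451.0], [460.0, 453.0], [458.0, 320.0], [411.0, 318.0]]
stand [479. 207.] [66. 24.] [[543.0, -338.0], [554.0, -400.0], [383.0, -420.0], [371.0, -360.0]]
board [486. 203.] [56. 13.] [[534.0, -361.0], [537.0, -393.0], [397.0, -401.0], [394.0, -369.0]]
ramp [333. 142.] [184.  64.] [[554.0, 237.0], [729.0, 240.0], [718.0, -249.0], [544.0, -239.0]]
chock [314. 206.] 0.87 [  9.  180.5 170. ] [472.  48.] [22. 14.] 72
chock [203. 271.] 0.87 [114.  154.   87.5] [306. 333.] [17. 26.] 34
chock [405. 219.] 0.74 [  9. 169. 161.] [ 434. -186.] [16. 22.] 17
chock [182. 166.] 0.74 [138. 142. 111.] [584. 401.] [18. 23.] 60
chock [343. 252.] 0.73 [138. 136. 117.] [351. -26.] [14. 22.] 78
chock [361. 207.] 0.63 [  9. 178. 168.] [467. -74.] [22. 14.] 76
```

View pics/b_top.png

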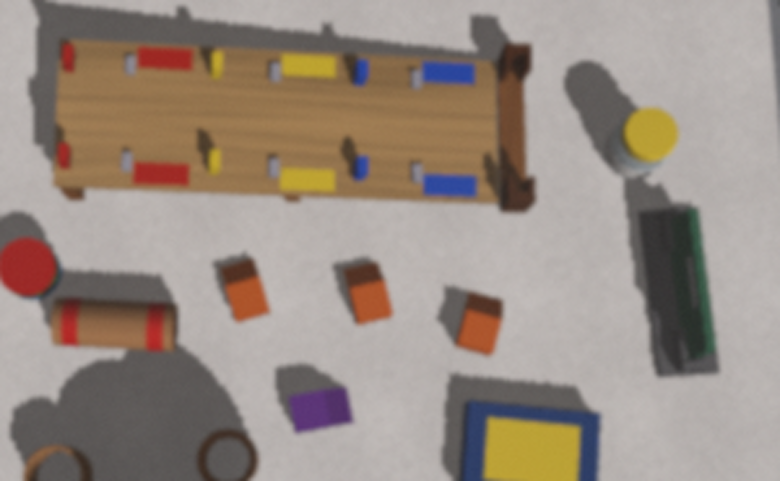

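Two tubes are present, red and blue; yellow is absent. The three orange wedges show hue 9. Their dark sloped faces point to world +x, so that is where the toes are. I turn the tool to yaw 90° and go to look at the board.

```bash
python3 -m inch '[[87,[0,0,0],[-6.5,0,0]],[87,[0,0,0],[-6.6,0,0]],[87,[-8,-36,33],[0,0,0]],[87,[-8,-36,33],[0,0,0]],[87,[-8,-36,33],[0,0,0]],[87,[-8,-36,33],[0,0,0]],[87,[-8,-36,33],[0,0,0]],[87,[-8,-36,33],[0,0,0]],[87,[-8,-36,33],[0,0,0]],[87,[-8,-36,33],[0,0,0]],[87,[-8,-36,33],[0,0,0]],[87,[-8,-36,33],[0,0,0]]]'
python3 -c "from h import *; st()"
```

```text
time: 4.55
position: [0.4835, 0.245, 0.3055]
tool_rot: [-0.004, 0.706, 0.007, 0.709]
ft_force: [-0.2, 0.7, 0.0]
grip_width: 0.0873
t 4.55 pos [483.5 245.  305.5] x [ 0.004  0.004 -1.   ] y [-0.016  1.     0.004] w 87.3 F [-0.2  0.7  0. ]
```

```bash
python3 -m inch '[[87,[-9,-41,11],[0,0,0]],[87,[-9,-41,11],[0,0,0]],[87,[-9,-41,11],[0,0,0]],[87,[-9,-41,11],[0,0,0]],[87,[-9,-41,11],[0,0,0]],[87,[-9,-41,11],[0,0,0]],[87,[0,0,0],[0,0,0]],[87,[0,0,0],[0,0,0]]]'
cat > w.py <<'E'
from h import *
import sys
st(); P=cp("wrist"); shot("wrist","w_"+sys.argv[1]); pass
bed=lambda y:.044+.1228*y
for n,z in [("slot",.006),("ramp",0),("seat_red",bed(.165)+.024),("seat_yellow",bed(.021)+.024),("seat_blue",bed(-.123)+.024),("board",.008),("stand",0),("tube_red",.024),("tube_blue",.024),("chock1",0)]:
    print(n,[np.round(at("wrist",k["pixel"],z,P)[:2]*1e3).tolist()+[round(k["confidence"],2)]+np.round(k["pixel"]).tolist() for k in imaging.tip_of("wrist",n)[:6]])
E
python3 w.py ramp
```

```text
time: 5.55
position: [0.5575, -0.0115, 0.3616]
tool_rot: [-0.002, 0.704, 0.005, 0.71]
ft_force: [0.8, 0.9, -0.9]
grip_width: 0.0869
t 5.55 pos [557.5 -11.5 361.6] x [ 0.009  0.004 -1.   ] y [-0.01   1.     0.004] w 86.9 F [ 0.8  0.9 -0.9]
slot [[634.0, -230.0, 0.65, 201.0, 204.0]]
ramp []
seat_red [[647.0, 181.0, 0.8, 442.0, 228.0], [465.0, -323.0, 0.7, 126.0, 115.0], [465.0, -332.0, 0.22, 122.0, 116.0]]
seat_yellow [[644.0, 41.0, 0.88, 355.0, 223.0], [439.0, 162.0, 0.48, 437.0, 93.0]]
seat_blue [[639.0, -107.0, 0.97, 261.0, 216.0]]
board [[656.0, -114.0, 0.74, 263.0, 217.0], [469.0, -395.0, 0.6, 121.0, 120.0]]
stand [[459.0, -390.0, 0.87, 125.0, 115.0], [463.0, -82.0, 0.28, 279.0, 105.0]]
tube_red [[434.0, 177.0, 0.67, 435.0, 93.0]]
tube_blue [[432.0, 381.0, 0.59, 531.0, 105.0]]
chock1 [[352.0, -14.0, 0.74, 321.0, 42.0], [459.0, -84.0, 0.73, 278.0, 103.0], [589.0, 390.0, 0.7, 521.0, 184.0], [427.0, -187.0, 0.67, 220.0, 87.0], [467.0, 46.0, 0.64, 356.0, 108.0], [305.0, 341.0, 0.61, 507.0, 39.0]]
```

View pics/w_ramp.png

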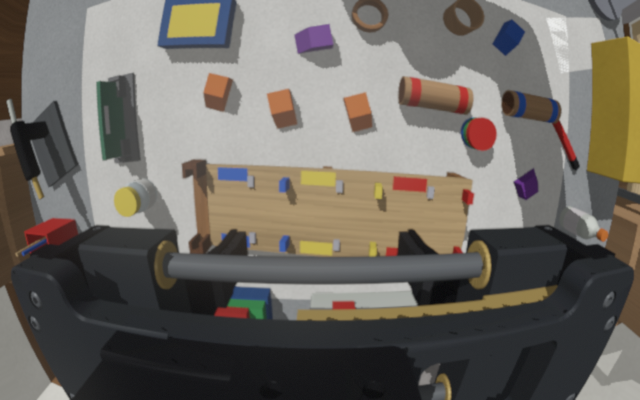

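The wrist view shows the posts at (190,170) and (200,245), the lanes at about (261,216), (355,223) and (442,228), and the orange chocks at (218,90), (282,107) and (358,112). The ramp points from three cameras lie on one line, with the ramp y axis about (0.03, 1). The board and stand are at (115,118). Next I look at the board from close by.

```bash
python3 -m inch '[[87,[8,-45,-5],[0,0,0]],[87,[8,-45,-5],[0,0,0]],[87,[8,-45,-5],[0,0,0]],[87,[8,-45,-5],[0,0,0]],[87,[8,-45,-5],[0,0,0]],[87,[8,-45,-5],[0,0,0]],[87,[8,-45,-5],[0,0,0]],[87,[8,-45,-5],[0,0,0]],[87,[0,0,0],[0,0,0]],[87,[0,0,0],[0,0,0]]]'
python3 - <<'E'
from h import *
st(); P=cp("wrist"); im=shot("wrist","w_board",(120,0,520,240),2)
for n,z in [("board",.075),("stand",.02),("slot",.01)]:
    for d in imaging.cut_out("wrist",n)[:1]:
        m=d["pixels"]; ys,xs=np.nonzero(m)
        W=np.array([at("wrist",p,z,P)[:2]*1e3 for p in zip(xs,ys)],np.float32)
        r=cv2.minAreaRect(W); print(n,round(d["confidence"],2),np.round(r[0]),np.round(r[1]),round(r[2],1),np.round(d["box"]))
for n,z in [("slot",.006),("board",.008),("stand",0)]:
    print(n,[np.round(at("wrist",k["pixel"],z,P)[:2]*1e3).tolist()+[round(k["confidence"],2)]+np.round(k["pixel"]).tolist() for k in imaging.tip_of("wrist",n)[:3]])
E
```

```text
time: 7.35
position: [0.5239, -0.3818, 0.2942]
tool_rot: [-0.004, 0.702, 0.007, 0.712]
ft_force: [0.1, 0.1, 0.0]
grip_width: 0.0871
t 7.35 pos [ 523.9 -381.8  294.2] x [ 0.014  0.004 -1.   ] y [-0.015  1.     0.004] w 87.1 F [0.1 0.1 0. ]
board 0.95 [ 467. -392.] [140.  11.] 2.7 [314. 129.   8. 112.]
stand 0.96 [ 466. -391.] [167.  60.] 3.1 [315. 127.  47. 116.]
slot 0.56 [640.  64.] [192. 623.] 1.3 [517. 241. 229. 112.]
slot [[628.0, -228.0, 0.89, 416.0, 233.0], [429.0, 206.0, 0.46, 609.0, 136.0]]
board [[464.0, -391.0, 0.74, 315.0, 126.0]]
stand [[464.0, -393.0, 0.63, 314.0, 126.0]]
```

View pics/w_board.png

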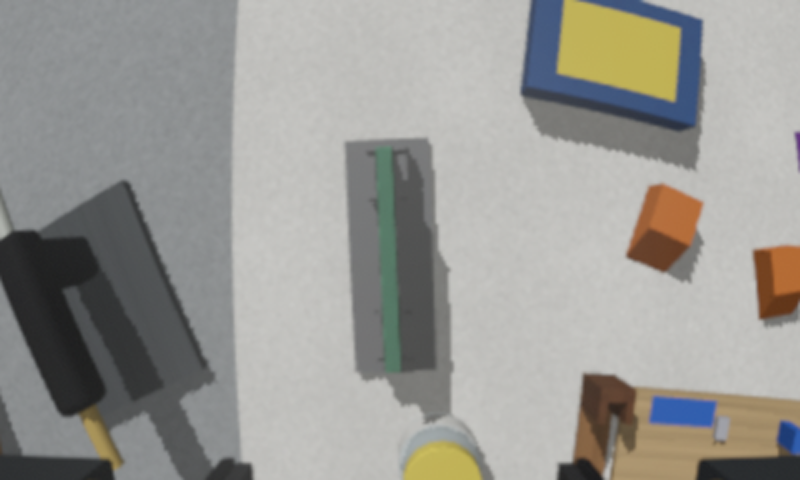

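The board top measures 140 x 11 mm at (467,-392) with yaw 2.9°, and the stand agrees. I write a planner that prints the shift and turn in tool axes.

```bash
cat > go.py <<'E'
# go.py X Y Z(mm) yaw(deg) [pitch deg about world-ish jaw-normal]  -> total shift and turn in tool axes
from h import *
import sys
def goal(yaw,pitch=0):   # tool x down, y = jaw at yaw; pitch tilts about horizontal axis given later
    M=np.column_stack([[0,0,-1],[np.cos(yaw),np.sin(yaw),0],[np.sin(yaw),-np.cos(yaw),0]]); return M
def plan(X,Y,Z,yaw,tilt=0):
    o,p,M=st(); G=goal(np.radians(yaw))
    if tilt: G=R.from_rotvec(np.radians(tilt)*np.array([1,-.03,0])).as_matrix()@G   # about ramp x
    d=np.array([X,Y,Z])-p*1e3; print("shift",np.round(M.T@d,1),"shift after turn",np.round(G.T@d,1),"turn",np.round(np.degrees(R.from_matrix(M.T@G).as_rotvec()),1),"len",round(np.linalg.norm(d)))
if __name__=="__main__": plan(*map(float,sys.argv[1:]))
E
python3 go.py 467 -392 150 92.9
```

```text
t 7.7 pos [ 524.4 -381.3  294.8] x [ 0.014  0.003 -1.   ] y [-0.016  1.     0.003] w 87.1 F [-0.1 -0.6 -0.1]
shift [144.  -10.1 -59.6] shift after turn [144.8  -7.7 -57.8] turn [-2.   0.8 -0.1] len 156
```

```bash
python3 -m inch '[[60,[0,0,0],[-2,0.8,-0.1]],[60,[36,-2,-14.5],[0,0,0]],[60,[36,-2,-14.5],[0,0,0]],[60,[36,-2,-14.5],[0,0,0]],[60,[36,-2,-14.5],[0,0,0]],[60,[0,0,0],[0,0,0]]]'; python3 go.py 467 -392 46 92.9
```

```text
time: 8.45
position: [0.4689, -0.3928, 0.15]
tool_rot: [-0.024, 0.706, 0.021, 0.708]
ft_force: [-0.3, 0.7, 0.3]
grip_width: 0.0602
t 8.45 pos [ 468.9 -392.8  150. ] x [ 0.003 -0.005 -1.   ] y [-0.063  0.998 -0.005] w 60.2 F [-0.3  0.7  0.3]
shift [104.    1.4  -2.1] shift after turn [104.    0.9  -1.9] turn [0.7 0.2 0.3] len 104
```

```bash
python3 -m inch '[[60,[26,0,0],[0.7,0,0]],[60,[26,0,0],[0,0,0]],[60,[26,0,-1],[0,0,0]],[60,[26,0,-1],[0,0,0]],[60,[0,0,0],[0,0,0]],[0,[0,0,0],[0,0,0]],[0,[0,0,0],[0,0,0]],[0,[0,0,0],[0,0,0]],[0,[0,0,0],[0,0,0]],[0,[0,0,0],[0,0,0]]]' 40; python3 go.py 467 -392 200 92.9
```

```text
time: 9.7
position: [0.4812, -0.4027, 0.0592]
tool_rot: [-0.031, 0.699, 0.01, 0.715]
ft_force: [0.2, 0.4, 0.2]
grip_width: 0.0181
t 9.7 pos [ 481.2 -402.7   59.2] x [ 0.024 -0.028 -0.999] y [-0.058  0.998 -0.029] w 18.1 F [0.2 0.4 0.2]
shift [-141.3    7.4  -10.4] shift after turn [-140.8   11.4  -13.6] turn [0.4 1.3 1.7] len 142
```

```bash
python3 -m inch '[[0,[0,0,0],[0,0,0]],[0,[0,0,0],[0,0,0]],[0,[0,0,0],[0,0,0]]]'
python3 - <<'E'
from h import *
o,_,_=st(); print(np.round(o["q"],3),np.round(o["joint_velocities"],3)); shot("wrist","w2",(160,40,480,280),2.2); shot("scene")
E
```

```text
time: 10.07
position: [0.4806, -0.3966, 0.0604]
tool_rot: [-0.025, 0.699, 0.013, 0.714]
ft_force: [0.9, 4.2, 4.9]
grip_width: 0.0105
t 10.07 pos [ 480.6 -396.6   60.4] x [ 0.022 -0.016 -1.   ] y [-0.054  0.998 -0.017] w 10.5 F [0.9 4.2 4.9]
[-0.872  0.728  1.579  0.009  0.809 -2.504] [ 0.007 -0.006  0.007  0.066  0.072  0.01 ]
```

View pics/w2.png

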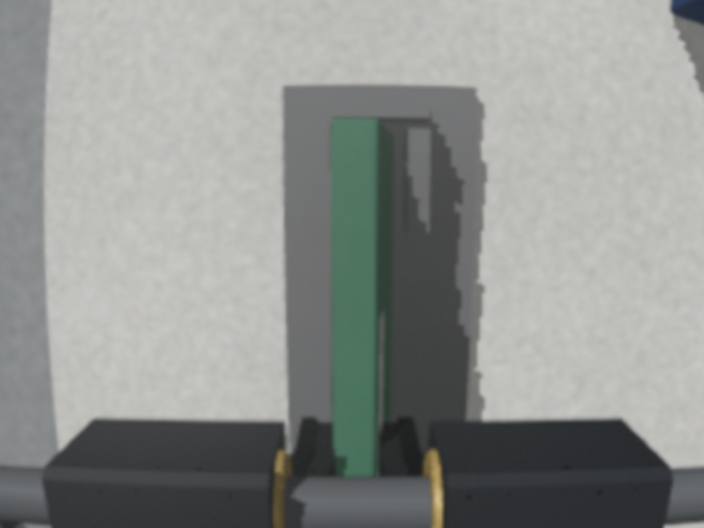

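The fingers hold the board (10.5 mm), but too high and off centre. I open, correct the pose and grip again lower.

```bash
python3 -m inch '[[30,[0,0,0],[0,0,0]],[30,[0,0,0],[0,0,0]],[30,[0,0,0],[0,0,0]],[30,[0,0,0],[0,0,0]]]'; python3 go.py 467 -392 46 92.9
```

```text
time: 10.68
position: [0.4806, -0.3969, 0.0602]
tool_rot: [-0.026, 0.699, 0.013, 0.714]
ft_force: [0.9, 0.5, 0.1]
grip_width: 0.0295
t 10.68 pos [ 480.6 -396.9   60.2] x [ 0.022 -0.017 -1.   ] y [-0.055  0.998 -0.018] w 29.5 F [0.9 0.5 0.1]
shift [ 13.8   5.9 -13.6] shift after turn [ 14.2   5.6 -13.3] turn [0.3 1.2 1. ] len 20
```

```bash
python3 -m inch '[[30,[0,0,0],[0.3,1.2,1]],[30,[0,5,-7],[0,0,0]],[30,[7,0,-6],[0,0,0]],[30,[7,0,0],[0,0,0]],[30,[0,0,0],[0,0,0]]]'; python3 go.py 467 -392 46 92.9
```

```text
time: 11.3
position: [0.4652, -0.3919, 0.0445]
tool_rot: [-0.017, 0.707, 0.018, 0.706]
ft_force: [-0.4, 0.2, -0.5]
grip_width: 0.0297
t 11.3 pos [ 465.2 -391.9   44.5] x [-0.001  0.001 -1.   ] y [-0.049  0.999  0.001] w 29.7 F [-0.4  0.2 -0.5]
shift [-1.5 -0.2  1.8] shift after turn [-1.5 -0.2  1.8] turn [-0.1 -0.1 -0. ] len 2
```

```bash
python3 -m inch '[[0,[0,0,0],[0,0,0]],[0,[0,0,0],[0,0,0]],[0,[0,0,0],[0,0,0]],[0,[-10,0,0],[0,0,0]],[0,[-25,0,0],[0,0,0]],[0,[-40,0,0],[0,0,0]],[0,[-40,0,0],[0,0,0]],[0,[-20,0,0],[0,0,0]],[0,[0,0,0],[0,0,0]]]' 40; python3 go.py 632 -230 175 88.3
```

```text
time: 12.42
position: [0.4657, -0.3918, 0.1859]
tool_rot: [-0.018, 0.707, 0.018, 0.707]
ft_force: [-0.1, 1.2, -2.4]
grip_width: 0.0098
t 12.43 pos [ 465.7 -391.8  185.9] x [-0.001 -0.    -1.   ] y [-0.05   0.999 -0.   ] w 9.8 F [-0.1  1.2 -2.4]
shift [ 10.7 153.3 174.2] shift after turn [ 10.9 166.6 161.5] turn [ 4.5 -0.   0. ] len 232
```

The board is held (9.8 mm) and lifted. On the way I stop to measure the slot from the side.

```bash
python3 -m inch '[[0,[0,0,0],[4.5,0,0]],[0,[-15,20,35],[0,0,0]],[0,[-15,20,35],[0,0,0]],[0,[-15,20,35],[0,0,0]],[0,[0,0,0],[0,0,0]],[0,[0,0,0],[0,0,0]]]'
cat > s.py <<'E'
from h import *
st(); P=cp("wrist"); im=shot("wrist","w_slot",(160,60,600,330),1.8)
for n,z in [("slot",.006),("ramp",0),("seat_blue",.0534),("seat_yellow",.071),("seat_red",.0888)]:
    print(n,[np.round(at("wrist",k["pixel"],z,P)[:2]*1e3,1).tolist()+[round(k["confidence"],2)]+np.round(k["pixel"]).tolist() for k in imaging.tip_of("wrist",n)[:2]])
shot("scene");shot("top")
for c in ("scene","top"):
    print(c,[np.round(at(c,k["pixel"],.006)[:2]*1e3,1).tolist()+[round(k["confidence"],2)] for k in imaging.tip_of(c,"slot")[:2]])
E
python3 s.py
```

```text
time: 13.18
position: [0.5713, -0.3312, 0.2246]
tool_rot: [0.015, 0.711, -0.009, 0.703]
ft_force: [-0.5, 0.7, -2.3]
grip_width: 0.0098
t 13.18 pos [ 571.3 -331.2  224.6] x [-0.011  0.009 -1.   ] y [0.033 0.999 0.008] w 9.8 F [-0.5  0.7 -2.3]
slot [[631.5, -227.0, 0.82, 400.0, 222.0]]
ramp [[640.0, 11.9, 0.93, 538.0, 218.0]]
seat_blue [[640.4, -104.5, 0.84, 497.0, 235.0]]
seat_yellow [[644.6, 45.5, 0.81, 580.0, 233.0]]
seat_red [[638.7, 181.7, 0.78, 634.0, 226.0], [621.0, -127.5, 0.66, 498.0, 231.0]]
scene [[640.7, -221.4, 0.7], [474.8, 55.9, 0.33]]
top [[628.2, -221.7, 0.83]]
```

View pics/w_slot.png

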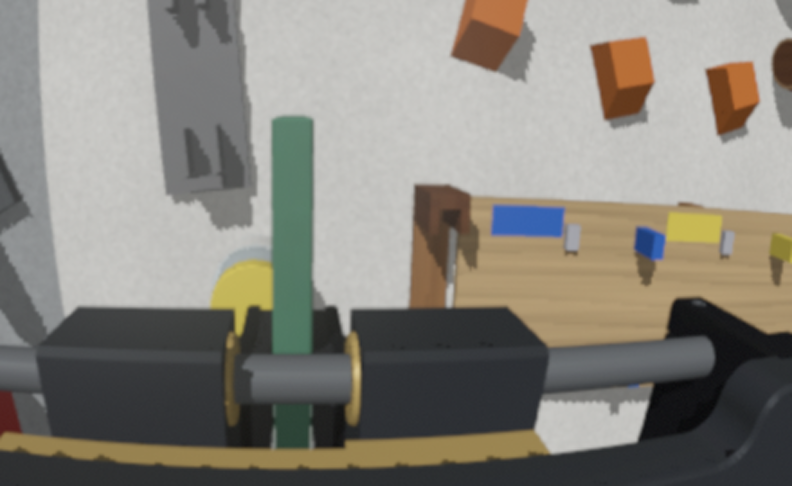

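Run:
```python
from h import *
P=cp("wrist"); im=shot("wrist","w_post",(380,150,500,240),6.5)
f=lambda a:(160+a[0]/1.8,60+a[1]/1.8)
for nm,a in [("wall outer L",(412,270)),("wall inner/strip L",(445,270)),("strip R",(457,270)),("post L top",(415,187)),("post R top",(447,186)),("post far R",(470,192)),("bed corner",(473,198))]:
    print(nm,[(z,np.round(at("wrist",f(a),z/1e3,P)[:2]*1e3).tolist()) for z in (0,6,16,30,50)])
```

```text
wall outer L [(0, [618.0, -243.0]), (6, [616.0, -244.0]), (16, [613.0, -247.0]), (30, [609.0, -250.0]), (50, [603.0, -254.0])]
wall inner/strip L [(0, [619.0, -217.0]), (6, [617.0, -219.0]), (16, [614.0, -222.0]), (30, [610.0, -226.0]), (50, [604.0, -232.0])]
strip R [(0, [619.0, -208.0]), (6, [618.0, -210.0]), (16, [615.0, -213.0]), (30, [610.0, -217.0]), (50, [604.0, -224.0])]
post L top [(0, [556.0, -242.0]), (6, [555.0, -243.0]), (16, [554.0, -245.0]), (30, [552.0, -248.0]), (50, [549.0, -253.0])]
post R top [(0, [556.0, -218.0]), (6, [555.0, -219.0]), (16, [554.0, -222.0]), (30, [552.0, -226.0]), (50, [549.0, -232.0])]
post far R [(0, [561.0, -200.0]), (6, [560.0, -202.0]), (16, [558.0, -205.0]), (30, [556.0, -210.0]), (50, [553.0, -216.0])]
bed corner [(0, [565.0, -197.0]), (6, [564.0, -199.0]), (16, [562.0, -203.0]), (30, [560.0, -208.0]), (50, [557.0, -214.0])]
```

View pics/w_post.png

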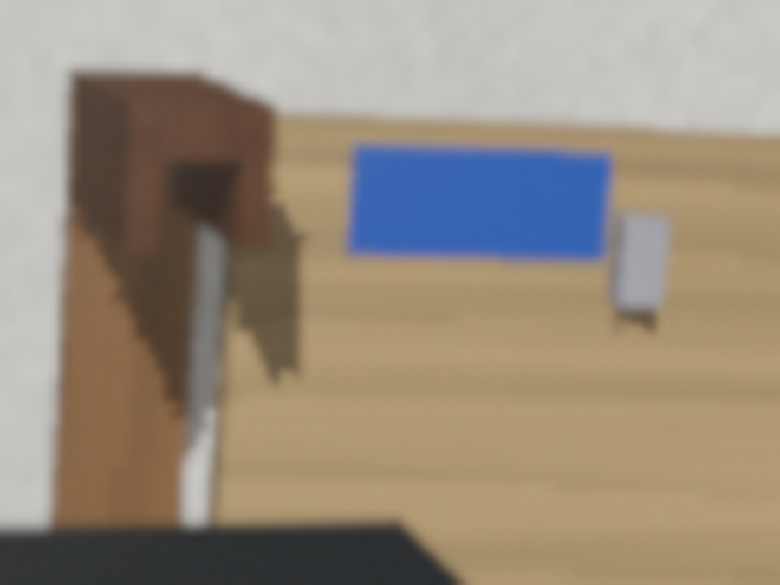

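Run:
```python
from h import *
P=cp("wrist"); 
f=lambda a:(380+(a[0]+.5)/6.5-.5,150+(a[1]+.5)/6.5-.5)
for nm,a,z in [("notch end L",(175,162),50),("notch end R",(240,162),50),("notch in L",(165,248),50),("notch in R",(238,245),50),("top L end",(128,85),50),("top L in",(127,250),50),("top R in",(268,245),50),("bed edge at notch R, z15",(228,300),15),("strip L z15",(190,400),15),("bed R z15",(215,480),15),("rest near",(645,310),38)]:
    print(nm,np.round(at("wrist",f(a),z/1e3,P)[:2]*1e3,1))
```

```text
notch end L [ 562.1 -233.9]
notch end R [ 562.3 -221.8]
notch in L [ 577.5 -235.4]
notch in R [ 577.3 -221.8]
top L end [ 548.3 -242.7]
top L in [ 577.6 -242.5]
top R in [ 577.4 -216.1]
bed edge at notch R, z15 [ 595.9 -212.3]
strip L z15 [ 616.1 -219.5]
bed R z15 [ 633.2 -213.4]
rest near [ 595.1 -130.2]
```

The crop shows post tops with a notch at (175–240, 162–245). The slot is a floor plate between two notched posts. This puts the slot centre at about (634.5,-230.3), with the ramp yaw at -1.7°. Next I check the board's place in the grip and move above the slot.

```bash
python3 - <<'E'
from h import *
P=cp("wrist"); print(at("wrist",(160+293/1.8,60+118/1.8),.258,P)*1e3)
E
python3 go.py 633 -230.3 225 88.3
```

```text
[ 504.39644942 -328.99234474  258.        ]
t 13.72 pos [ 572.3 -332.   226.3] x [-0.008  0.007 -1.   ] y [0.034 0.999 0.007] w 9.5 F [-0.7  0.5 -1.2]
shift [  1.6 103.7  57.2] shift after turn [  1.3 103.5  57.7] turn [-0.3 -0.5 -0.4] len 118
```

```bash
python3 -m inch '[[0,[0,35,19],[-0.3,-0.5,-0.4]],[0,[0,35,19],[0,0,0]],[0,[0,33,19],[0,0,0]],[0,[30,0,0],[0,0,0]],[0,[30,0,0],[0,0,0]],[0,[30,0,0],[0,0,0]],[0,[20,0,0],[0,0,0]],[0,[0,0,0],[0,0,0]],[0,[0,0,0],[0,0,0]]]'; python3 go.py 632.5 -230.3 110 88.3
python3 - <<'E'
from h import *
shot("wrist","w_ins",(180,60,560,330),2)
E
```

```text
time: 14.85
position: [0.6371, -0.2295, 0.1162]
tool_rot: [0.009, 0.704, -0.012, 0.71]
ft_force: [0.3, -0.3, -1.7]
grip_width: 0.0096
t 14.85 pos [ 637.1 -229.5  116.2] x [ 0.007 -0.004 -1.   ] y [ 0.029  1.    -0.004] w 9.6 F [ 0.3 -0.3 -1.7]
shift [ 6.1 -0.9 -4.6] shift after turn [ 6.2 -1.  -4.6] turn [0.  0.4 0.2] len 8
```

View pics/w_ins.png

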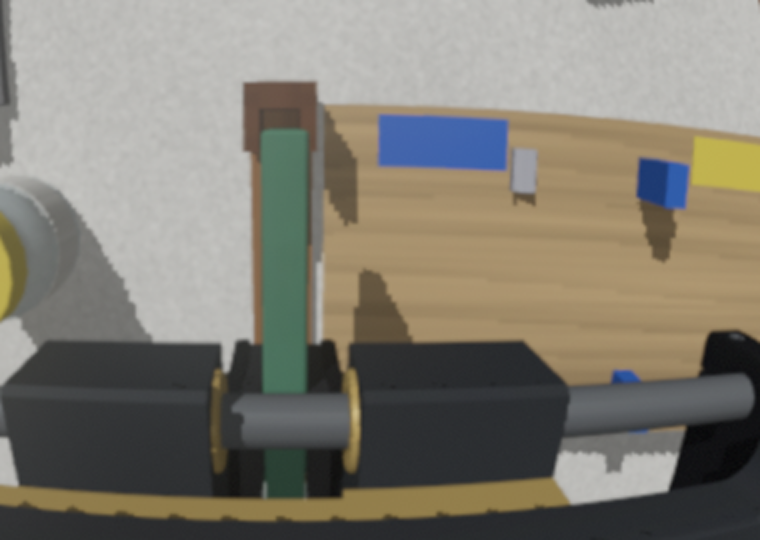

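The board hangs right over the slot. Its middle is at column 285 and the notch is at 280, so it needs about 1.5 mm toward -y and 4.5 mm back in x.

```bash
python3 -m inch '[[0,[0,-1.5,-4.5],[0,0.4,0.2]],[0,[0,0,0],[0,0,0]],[0,[20,0,0],[0,0,0]],[0,[0,0,0],[0,0,0]]]'; python3 go.py 632.5 -231 42.5 88.3
```

```text
time: 15.4
position: [0.6331, -0.2318, 0.0975]
tool_rot: [0.01, 0.706, -0.011, 0.708]
ft_force: [-0.0, 0.0, -1.0]
grip_width: 0.0095
t 15.4 pos [ 633.1 -231.8   97.5] x [ 0.003 -0.002 -1.   ] y [ 0.03   1.    -0.002] w 9.5 F [-0.  0. -1.]
shift [55.   0.9 -0.8] shift after turn [55.   0.7 -0.6] turn [-0.   0.2  0.1] len 55
```

```bash
python3 -m inch '[[0,[8,0.8,0],[0,0.2,0]],[0,[8,0,0],[0,0,0]],[0,[8,0,0],[0,0,0]]]'; python3 go.py 632.5 -231 42.5 88.3
```

```text
time: 15.78
position: [0.6336, -0.2311, 0.072]
tool_rot: [0.01, 0.707, -0.011, 0.707]
ft_force: [-0.0, -0.4, -0.3]
grip_width: 0.0101
t 15.78 pos [ 633.6 -231.1   72. ] x [ 0.    -0.003 -1.   ] y [ 0.03   1.    -0.003] w 10.1 F [-0.  -0.4 -0.3]
shift [29.5  0.1 -1.2] shift after turn [29.5  0.1 -1.1] turn [0.  0.  0.1] len 30
```

It has entered the notches without force. I carry on down.

```bash
python3 -m inch '[[0,[8,0,0],[0,0,0]],[0,[8,0,0],[0,0,0]],[0,[7,0,0],[0,0,0]],[0,[4,0,0],[0,0,0]],[0,[2,0,0],[0,0,0]]]'; python3 go.py 632.5 -231 42.5 88.3
```

```text
time: 16.4
position: [0.6334, -0.2311, 0.0424]
tool_rot: [0.01, 0.707, -0.011, 0.707]
ft_force: [-4.9, 2.0, 18.1]
grip_width: 0.0094
t 16.4 pos [ 633.4 -231.1   42.4] x [-0.001 -0.002 -1.   ] y [ 0.029  1.    -0.002] w 9.4 F [-4.9  2.  18.1]
shift [-0.1  0.  -0.9] shift after turn [-0.1  0.  -0.9] turn [ 0.  -0.1  0.1] len 1
```

The board is on the floor (18 N at TCP z 42.4, as predicted). I release and back off up to where the wrist camera can check it.

```bash
python3 -m inch '[[30,[0,0,0],[0,0,0]],[30,[0,0,0],[0,0,0]],[30,[0,0,0],[0,0,0]],[30,[-20,0,0],[0,0,0]],[30,[-40,0,0],[0,0,0]],[60,[-50,0,0],[0,0,0]],[87,[-50,25,-25],[0,0,0]],[87,[-50,25,-25],[0,0,0]],[87,[0,0,0],[0,0,0]]]'
python3 - <<'E'
from h import *
st(); P=cp("wrist"); im=shot("wrist","w_chk",(160,20,560,300),2)
for n,z in [("board",.076)]:
    for d in imaging.cut_out("wrist",n)[:1]:
        ys,xs=np.nonzero(d["pixels"])
        W=np.array([at("wrist",p,z,P)[:2]*1e3 for p in zip(xs,ys)],np.float32)
        r=cv2.minAreaRect(W); print(n,round(d["confidence"],2),np.round(r[0]),np.round(r[1]),round(r[2],1))
hsv=cv2.cvtColor(im,cv2.COLOR_RGB2HSV)
for d in imaging.cut_out("wrist","chock1"):
    m=d["pixels"]; h=np.median(hsv[m],0)
    print("chock",np.round(d["box"]),h,round(d["confidence"],2))
E
```

```text
time: 17.52
position: [0.5859, -0.1792, 0.2659]
tool_rot: [0.008, 0.704, -0.013, 0.71]
ft_force: [0.2, -0.3, -0.8]
grip_width: 0.0621
t 17.52 pos [ 585.9 -179.2  265.9] x [ 0.008 -0.006 -1.   ] y [ 0.03   1.    -0.006] w 62.1 F [ 0.2 -0.3 -0.8]
board 0.67 [ 620. -227.] [ 19. 121.] 87.9
chock [397.  86.  38.  46.] [ 11. 135. 166.] 0.98
chock [601.  26.  25.  32.] [110. 187.  80.] 0.84
chock [478.  95.  36.  46.] [ 12. 171. 143.] 0.72
chock [617. 173.  24.  33.] [137. 148.  66.] 0.72
chock [428.  12.  47.  19.] [138. 117. 126.] 0.71
chock [316.  60.  38.  52.] [ 12. 127. 176.] 0.67
```

View pics/w_chk.png

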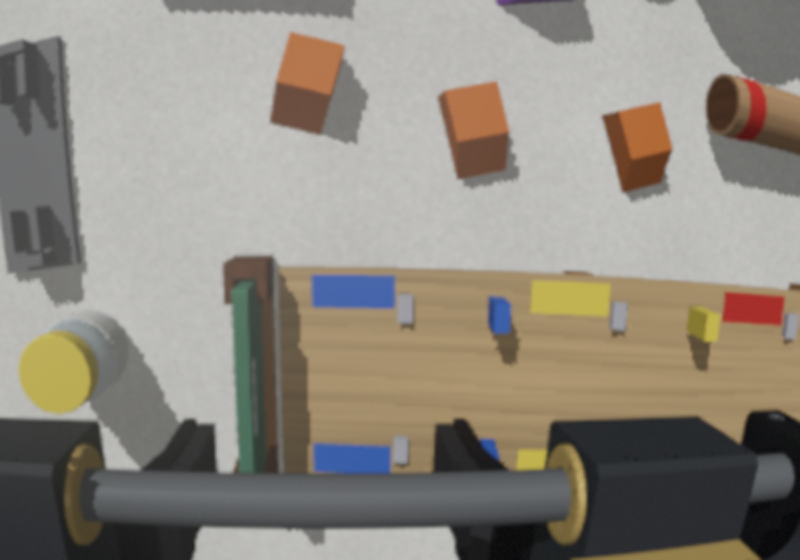

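The board sits in the slot at crop (245,370), inside the posts. The chocks still stand apart at crop (308,82), (476,130) and (640,145). Next comes the blue tube. I turn the jaws to yaw 0 and travel to it, looking on the way.

```bash
python3 -m inch '[[87,[-4,0,0],[10,0,0]],[87,[-4,0,0],[10,0,0]],[87,[-4,0,0],[10,0,0]],[87,[-4,0,0],[10,0,0]],[87,[-4,0,0],[10,0,0]],[87,[-4,0,0],[10,0,0]],[87,[0,0,0],[10,0,0]],[87,[0,0,0],[10,0,0]],[87,[0,0,0],[8,0,0]]]' >/dev/null; python3 go.py 440 330 280 0
```

```text
t 18.8 pos [ 581.  -183.6  262.6] x [-0.034  0.014 -0.999] y [ 0.998 -0.054 -0.035] w 87.2 F [-0.2  0.2 -0.6]
shift [  -5.4 -169.3 -505.2] shift after turn [ -17.4 -141.  -513.6] turn [-3.1 -0.8  2. ] len 533
```

```bash
python3 -m inch '[[87,[0,0,0],[-3.1,-0.8,2]],[87,[-2,-14,-51],[0,0,0]],[87,[-2,-14,-51],[0,0,0]],[87,[-2,-14,-51],[0,0,0]],[87,[-2,-14,-51],[0,0,0]],[87,[-2,-14,-51],[0,0,0]],[87,[-2,-14,-51],[0,0,0]],[87,[-2,-14,-51],[0,0,0]],[87,[-2,-14,-51],[0,0,0]],[87,[-2,-14,-51],[0,0,0]],[87,[0,-14,-51],[0,0,0]],[87,[0,0,0],[0,0,0]]]' >/dev/null
cat > tube.py <<'E'
from h import *
import sys
st(); P=cp("wrist"); im=shot("wrist")
for n in sys.argv[1:]:
    for d in imaging.cut_out("wrist",n)[:2]:
        ys,xs=np.nonzero(d["pixels"])
        W=np.array([at("wrist",p,.024,P)[:2]*1e3 for p in zip(xs,ys)],np.float32)
        r=cv2.minAreaRect(W); print(n,round(d["confidence"],2),np.round(r[0]),np.round(r[1]),round(r[2],1),np.round(d["box"]))
    print([np.round(at("wrist",k["pixel"],.024,P)[:2]*1e3).tolist()+[round(k["confidence"],2)] for k in imaging.tip_of("wrist",n)[:2]])
print("cam",np.round(P[1]*1e3))
E
python3 tube.py tube_blue tube_red
```

```text
t 20.3 pos [440.8 335.7 258.8] x [-0.039 -0.001 -0.999] y [ 0.999 -0.013 -0.039] w 86.8 F [ 0.7 -0.9 -0.2]
tube_blue 0.97 [434. 381.] [127.  48.] 89.0 [321. 140.  36.  99.]
[[433.0, 384.0, 0.58]]
tube_red 0.62 [439. 189.] [115.  48.] 86.5 [330. 272.  36.  72.]
[[441.0, 183.0, 0.92]]
cam [448. 406. 421.]
```

```bash
python3 go.py 434 382 110 -1
```

```text
t 20.55 pos [442.6 331.6 260.1] x [-0.037 -0.001 -0.999] y [ 0.999 -0.02  -0.037] w 87.2 F [-0.7 -0.6  0.4]
shift [150.3  -4.  -50.4] shift after turn [150.1  -9.5 -50.2] turn [-0.1  0.1  2.1] len 159
```

```bash
python3 -m inch '[[87,[0,0,0],[0,0,2.1]],[87,[37,-2.5,-13],[0,0,0]],[87,[38,-2.5,-13],[0,0,0]],[87,[38,-2.5,-12],[0,0,0]],[87,[37,-2,-12],[0,0,0]],[87,[0,0,0],[0,0,0]],[87,[0,0,0],[0,0,0]]]' >/dev/null; python3 go.py 434 382 8 -1
```

```text
t 21.43 pos [443.4 373.8 109.2] x [ 0.007 -0.001 -1.   ] y [ 0.999 -0.038  0.007] w 87.1 F [-0.   0.2 -0. ]
shift [101.1 -10.4  -7.9] shift after turn [101.2  -9.6  -8. ] turn [-1.2  0.  -0.4] len 102
```

```bash
python3 -m inch '[[87,[0,-5,-4],[-1.2,0,-0.4]],[87,[20,-5,-4],[0,0,0]],[87,[20,0,0],[0,0,0]],[87,[20,0,0],[0,0,0]],[87,[0,0,0],[0,0,0]]]' >/dev/null; python3 go.py 434 382 8 -1
```

```text
t 22.05 pos [438.9 384.1  56.9] x [ 0.013  0.008 -1.   ] y [ 1.    -0.016  0.013] w 86.9 F [0.  0.3 0.2]
shift [48.8 -5.5  2.6] shift after turn [48.9 -4.9  2.2] turn [ 0.1 -0.5 -0.7] len 49
```

```bash
python3 -m inch '[[87,[0,-5,2],[0,-0.5,-0.7]],[87,[16,0,0],[0,0,0]],[87,[16,0,0],[0,0,0]],[87,[16,0,0],[0,0,0]],[87,[0,0,0],[0,0,0]],[87,[0,0,0],[0,0,0]]]' >/dev/null; python3 go.py 434 382 8 -1
```

```text
t 22.8 pos [435.3 383.    8.2] x [ 0.004  0.001 -1.   ] y [ 1.    -0.015  0.004] w 87.1 F [-0.7 -0.  -0.1]
shift [ 0.2 -1.3  1. ] shift after turn [ 0.2 -1.3  1. ] turn [ 0.1 -0.1 -0.2] len 2
```

```bash
python3 -m inch '[[0,[0,0,0],[0,0,0]],[0,[0,0,0],[0,0,0]],[0,[0,0,0],[0,0,0]],[0,[0,0,0],[0,0,0]],[0,[0,0,0],[0,0,0]],[0,[-20,0,0],[0,0,0]],[0,[-50,0,0],[0,0,0]],[0,[-50,0,0],[0,0,0]],[0,[-50,0,0],[0,0,0]],[0,[-30,0,0],[0,0,0]],[0,[0,0,0],[0,0,0]]]' 25 >/dev/null; python3 go.py 640 -105.5 200 88.3
```

```text
t 24.18 pos [433.3 381.9 212.2] x [-0.    -0.001 -1.   ] y [ 1.    -0.015 -0.   ] w 47.3 F [ 0.4 -0.4 -2.9]
shift [ 12.7 214.2 484.1] shift after turn [  12.2 -481.   221.1] turn [-89.2   0.    0.1] len 530
```

The tube is held (47.3 mm). I turn by 90° and carry it above the blue lane.

```bash
python3 -m inch '[[0,[0,0,0],[-9.9,0,0]],[0,[0,0,0],[-9.9,0,0]],[0,[0,0,0],[-9.9,0,0]],[0,[0,0,0],[-9.9,0,0]],[0,[0,0,0],[-9.9,0,0]],[0,[0,0,0],[-9.9,0,0]],[0,[0,0,0],[-9.9,0,0]],[0,[0,0,0],[-9.9,0,0]],[0,[0,0,0],[-9.9,0,0]]]' >/dev/null; python3 go.py 640 -104 170 88.3
```

```text
t 25.3 pos [421.4 374.4 190.3] x [-0.034 -0.021 -0.999] y [-0.02  1.   -0.02] w 47.5 F [-0.5  0.3 -2. ]
shift [  22.8 -482.2  209.8] shift after turn [  20.3 -471.7  232.7] turn [ 2.8 -2.   1.2] len 526
```

```bash
python3 -m inch '[[0,[0,0,0],[2.8,-2,1.2]],[0,[-1,-47,22],[0,0,0]],[0,[-1,-47,22],[0,0,0]],[0,[-1,-47,22],[0,0,0]],[0,[0,-47,22],[0,0,0]],[0,[0,-47,22],[0,0,0]],[0,[0,-47,22],[0,0,0]],[0,[0,-47,22],[0,0,0]],[0,[0,-47,22],[0,0,0]],[0,[0,-47,22],[0,0,0]],[0,[0,-47,22],[0,0,0]],[0,[0,0,0],[0,0,0]]]' >/dev/null; python3 go.py 640 -105 110 88.3
```

```text
t 26.8 pos [ 618.5 -117.1  160.8] x [-0.044 -0.001 -0.999] y [ 0.027  1.    -0.002] w 47.5 F [-0.4 -0.8 -2. ]
shift [49.8 12.8 23.4] shift after turn [50.8 12.7 21.1] turn [ 0.2 -2.5  0.1] len 57
```

Run:
```python
from h import *
st(); P=cp("wrist"); im=shot("wrist","w_lane",(180,100,520,330),2.3)
for n,z in [("seat_blue",.0534),("seat_yellow",.071),("seat_red",.0888)]:
    print(n,[np.round(at("wrist",k["pixel"],z,P)[:2]*1e3,1).tolist()+[round(k["confidence"],2)]+np.round(k["pixel"]).tolist() for k in imaging.tip_of("wrist",n)[:2]])
np.savez("P_lane.npz",a=P[0],b=P[1],c=P[2])
```

```text
t 26.8 pos [ 618.5 -117.1  160.8] x [-0.044 -0.001 -0.999] y [ 0.027  1.    -0.002] w 47.5 F [-0.4 -0.8 -2. ]
seat_blue []
seat_yellow [[643.3, 45.3, 0.87, 491.0, 230.0], [600.0, -304.6, 0.69, 128.0, 195.0]]
seat_red [[641.8, 181.2, 0.7, 594.0, 225.0]]
```

View pics/w_lane.png

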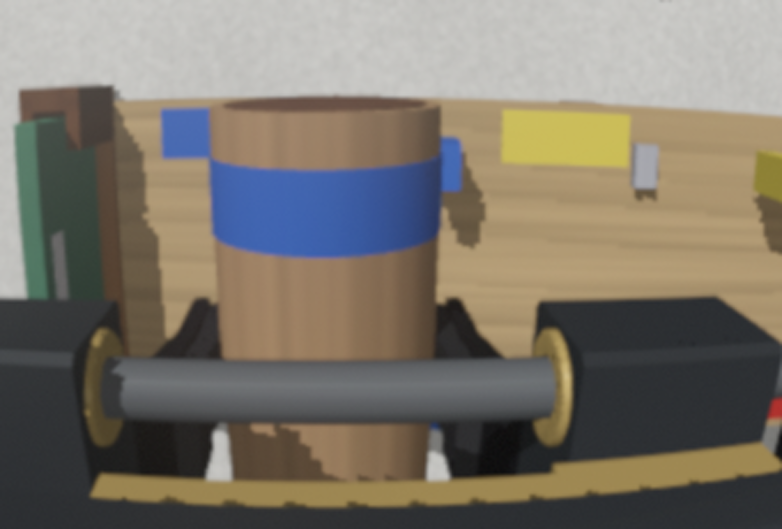

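Run:
```python
from h import *
a=np.load("P_lane.npz"); P=(a["a"],a["b"],a["c"])
f=lambda u,v:(180+u/2.3,100+v/2.3)
for nm,u,v,zs in [("yrest L",633,165,(47,53)),("yrest R",657,165,(47,53)),("ystop L",755,165,(50,80)),("yellow mark L",503,140,(44,)),("mark R",630,140,(46,)),("bluestop R",461,165,(35,64)),("blue mark L",163,135,(28,))]:
    print(nm,[(z,np.round(at("wrist",f(u,v),z/1e3,P)[:2]*1e3,1).tolist()) for z in zs])
```

```text
yrest L [(47, [590.5, 12.3]), (53, [589.8, 9.6])]
yrest R [(47, [590.5, 23.9]), (53, [589.8, 20.9])]
ystop L [(50, [589.9, 73.6]), (80, [586.2, 53.2])]
yellow mark L [(44, [580.4, -44.6])]
mark R [(46, [580.1, 11.0])]
bluestop R [(35, [591.5, -60.4]), (64, [587.9, -65.8])]
blue mark L [(28, [575.8, -185.6])]
```

The pictures show the rest edge about 26 mm and the stop face about 24 mm from the seat. So a laid tube rests about 10 mm short of the stops, as described. I lower the blue tube at y ≈ -105.

```bash
python3 -m inch '[[0,[0,12,21],[0.2,-2.5,0.1]],[0,[25,0,0],[0,0,0]],[0,[25,0,0],[0,0,0]],[0,[0,0,0],[0,0,0]]]' >/dev/null; python3 go.py 641 -105 38 88.3
```

```text
t 27.5 pos [641.1 -91.5 110.9] x [ 0.007  0.004 -1.   ] y [0.018 1.    0.004] w 47.1 F [-0.8 -0.6 -1.4]
shift [ 72.8 -13.8  -0.3] shift after turn [ 72.9 -13.5   0.3] turn [ 0.6  0.4 -0.2] len 74
```

```bash
python3 -m inch '[[0,[0,-13.5,0],[0.6,0.4,-0.2]],[0,[20,0,0],[0,0,0]],[0,[20,0,0],[0,0,0]],[0,[15,0,0],[0,0,0]],[0,[0,0,0],[0,0,0]]]' >/dev/null; python3 go.py 641 -105 38 88.3
```

```text
t 28.12 pos [ 644.  -105.4   55.7] x [ 0.006 -0.002 -1.   ] y [ 0.029  1.    -0.001] w 47.7 F [-0.1  0.5 -1.3]
shift [17.7  0.4 -3.1] shift after turn [17.7  0.3 -3. ] turn [0.  0.4 0.1] len 18
```

```bash
python3 -m inch '[[0,[5,0,-3],[0,0.4,0]],[0,[5,0,0],[0,0,0]],[0,[4,0,0],[0,0,0]],[0,[2,0,0],[0,0,0]],[0,[1,0,0],[0,0,0]]]' >/dev/null; python3 go.py 641 -105 38 88.3
```

```text
t 28.75 pos [ 642.2 -105.8   39.2] x [ 0.002 -0.002 -1.   ] y [ 0.029  1.    -0.002] w 47.2 F [ 0.1  0.1 -2.7]
shift [ 1.2  0.8 -1.2] shift after turn [ 1.2  0.8 -1.2] turn [0.  0.1 0.1] len 2
```

```bash
python3 -m inch '[[0,[1.5,0,0],[0,0,0]],[0,[1.5,0,0],[0,0,0]],[0,[0,0,0],[0,0,0]]]' >/dev/null; python3 go.py 641 -105 38 88.3
```

```text
t 29.12 pos [ 642.6 -105.9   39.2] x [ 0.003 -0.003 -1.   ] y [ 0.029  1.    -0.003] w 47.6 F [-0.1 -1.4 -1.6]
shift [ 1.2  0.9 -1.6] shift after turn [ 1.2  0.9 -1.6] turn [0.1 0.2 0.2] len 2
```

```bash
python3 -m inch '[[0,[4,0,0],[0,0,0]],[0,[2,0,0],[0,0,0]]]' >/dev/null; python3 go.py 641 -105 38 88.3
```

```text
t 29.38 pos [ 643.  -106.    38.6] x [ 0.004 -0.004 -1.   ] y [ 0.028  1.    -0.003] w 47.5 F [-3.4  1.6  7.6]
shift [ 0.6  1.  -2. ] shift after turn [ 0.6  1.  -2. ] turn [0.1 0.2 0.2] len 2
```

Contact at 7.6 N. I release, rise, and turn toward the chocks.

```bash
python3 -m inch '[[80,[0,0,0],[0,0,0]],[80,[0,0,0],[0,0,0]],[80,[0,0,0],[0,0,0]],[80,[0,0,0],[0,0,0]],[87,[-30,0,0],[0,0,0]],[87,[-50,0,0],[0,0,0]],[87,[-50,0,0],[0,0,0]],[87,[-50,0,0],[0,0,0]],[87,[-20,0,0],[10.5,0,0]],[87,[-10,0,0],[10.5,0,0]],[87,[0,0,0],[10.5,0,0]],[87,[0,0,0],[10.5,0,0]]]' >/dev/null
python3 -m inch '[[60,[0,0,0],[10.5,0,0]],[60,[0,0,0],[10.5,0,0]],[60,[0,0,0],[10.5,0,0]],[60,[0,0,0],[10.5,0,0]],[60,[0,0,0],[10.5,0,0]],[60,[0,0,0],[10.5,0,0]],[60,[0,0,0],[10.5,0,0]],[60,[0,0,0],[10.5,0,0]],[60,[0,0,0],[10.5,0,0]],[60,[0,0,0],[10.5,0,0]],[60,[0,0,0],[10.5,0,0]],[60,[0,0,0],[10.5,0,0]]]' >/dev/null
python3 go.py 430 -74 250 -90
python3 - <<'E'
from h import *
shot("top")
for n,z in [("tube_blue",.053),("tube_red",.024),("chock1",0)]: print(n,[np.round(at("top",k["pixel"],z)[:2]*1e3).tolist()+[round(k["confidence"],2)] for k in imaging.tip_of("top",n)])
E
```

```text
t 32.38 pos [ 640.6 -104.7  248.3] x [-0.004 -0.    -1.   ] y [ 0.111 -0.994 -0.   ] w 59.8 F [-0.6 -0.3  0.9]
shift [ -0.9 -53.8 205.9] shift after turn [ -1.7 -30.7 210.6] turn [ 6.4  0.2 -0. ] len 213
tube_blue []
tube_red []
chock1 [[440.0, -184.0, 0.52]]
```

```bash
python3 -m inch '[[60,[0,0,0],[6.4,0,0]],[60,[0,-8,53],[0,0,0]],[60,[0,-8,53],[0,0,0]],[60,[0,-8,53],[0,0,0]],[60,[0,-8,53],[0,0,0]],[60,[0,0,0],[0,0,0]],[60,[0,0,0],[0,0,0]]]' >/dev/null
cat > chock.py <<'E'
from h import *
st(); P=cp("wrist"); im=shot("wrist"); hsv=cv2.cvtColor(im,cv2.COLOR_RGB2HSV)
tips=imaging.tip_of("wrist","chock1")
print("tips",[np.round(at("wrist",k["pixel"],0,P)[:2]*1e3).tolist() for k in tips])
for d in imaging.cut_out("wrist","chock1"):
    m=cv2.erode(d["pixels"].astype(np.uint8),np.ones((3,3))).astype(bool)
    if not 4<np.median(hsv[m][:,0])<20: continue
    v=im[...,0]; t,_=cv2.threshold(v[m].reshape(-1,1),0,255,cv2.THRESH_OTSU)
    def pts(mm,z):
        ys,xs=np.nonzero(mm); return np.array([at("wrist",p,z,P)[:2]*1e3 for p in zip(xs,ys)],np.float32)
    B=pts(d["pixels"]&(v>t),.03); D=pts(d["pixels"]&(v<=t),.015)
    r=cv2.minAreaRect(B); c=np.array(r[0]); u=D.mean(0)-c; ang=np.degrees(np.arctan2(u[1],u[0]))
    a=r[2]+90*np.round((ang-r[2])/90)
    print("chock top",np.round(c),np.round(r[1]),"rect",round(r[2],1),"toe dir",round(ang),"-> yaw",round(a,1),"origin",np.round(c+2.5*np.array([np.cos(np.radians(a)),np.sin(np.radians(a))])),"px",np.round(d["box"]),round(d["confidence"],2))
print("cam",np.round(P[1]*1e3))
E
python3 chock.py
python3 - <<'E'
from h import *
shot("wrist","w_ch",(120,0,520,260),2)
E
```

```text
t 33.45 pos [422.7 -74.4 247.8] x [-0.002 -0.001 -1.   ] y [ 0.023 -1.     0.001] w 60.0 F [ 0.4 -0.6  0.8]
tips [[350.0, -21.0], [485.0, -87.0], [589.0, 387.0], [466.0, 48.0], [429.0, -184.0]]
chock top [493. -83.] [59. 37.] rect 17.7 toe dir 21 -> yaw 17.7 origin [496. -83.] px [331. 121.  42.  51.] 0.86
chock top [471.  45.] [52. 45.] rect 16.2 toe dir 8 -> yaw 16.2 origin [473.  45.] px [230. 138.  39.  49.] 0.78
cam [493. -72. 410.]
```

View pics/w_ch.png

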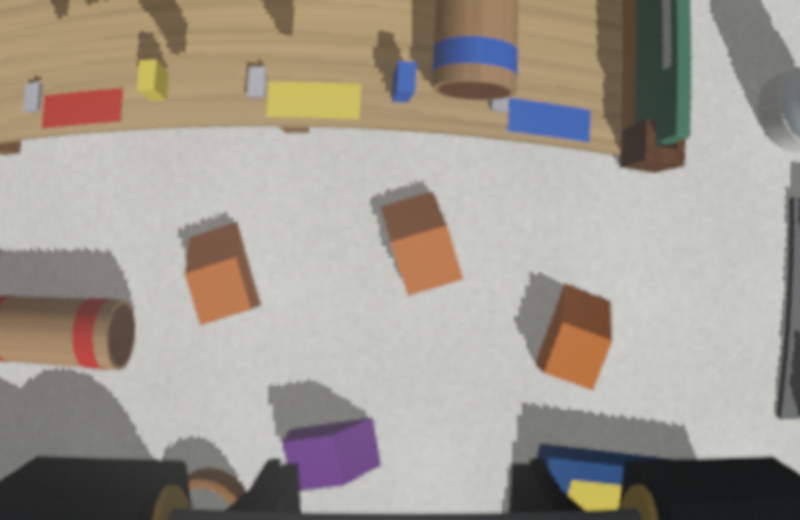

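The blue tube lies in its lane at crop (475,45). The middle chock's top face has corners at crop (390,243), (445,227), (462,278) and (408,294), and it seems to have shifted a little. I work out its pose from these corners.

```bash
cat > quad.py <<'E'
from h import *
P=cp("wrist")
def q(c,off,s,z=.03):
    W=np.array([at("wrist",(off[0]+(a+.5)/s-.5,off[1]+(b+.5)/s-.5),z,P)[:2]*1e3 for a,b in c]) # order: toe-left,toe-right,back-right,back-left
    f=(W[0]+W[1])/2-(W[2]+W[3])/2; w=W[1]-W[0]; w2=W[2]-W[3]; yaw=np.degrees(np.arctan2(f[1],f[0]))
    print("centre",np.round(W.mean(0),1),"len",np.round(np.linalg.norm(f),1),"wid",np.round([np.linalg.norm(w),np.linalg.norm(w2)],1),"yaw f",round(yaw,1),"yaw w",round(np.degrees(np.arctan2(w[1],w[0]))+90,1))
E
python3 -c "
from quad import *
q([(390,243),(445,227),(462,278),(408,294)],(120,0),2)
q([(185,275),(240,257),(258,307),(202,325)],(120,0),2)
"; python3 go.py 478 -82 140 -75
```

```text
centre [482.  -85.9] len 33.1 wid [34.7 34.5] yaw f 20.3 yaw w 17.9
centre [462.5  42.6] len 33.8 wid [38.4 39.2] yaw f 19.0 yaw w 15.9
t 33.65 pos [423.  -74.4 247.2] x [-0.003 -0.001 -1.   ] y [ 0.023 -1.     0.001] w 60.0 F [ 0.7 -0.4  0.2]
shift [107.    8.8 -55.2] shift after turn [107.2  21.6 -51.2] turn [-13.7   0.2  -0. ] len 121
```

```bash
python3 -m inch '[[60,[0,0,0],[-9,0,0]],[60,[0,0,0],[-8.7,0,0]],[60,[27,6,-12],[0,0,0]],[60,[27,6,-12],[0,0,0]],[60,[27,6,-12],[0,0,0]],[60,[27,6,-12],[0,0,0]],[60,[0,0,0],[0,0,0]]]' >/dev/null;  python3 go.py 483 -85.5 60 -71; python3 chock.py
```

```text
t 34.52 pos [486.7 -83.9 135.6] x [ 0.003 -0.004 -1.   ] y [ 0.34  -0.94   0.004] w 60.0 F [1.  0.3 0.6]
shift [75.6 -0.1  4.2] shift after turn [75.6  0.3  4. ] turn [ 0.9 -0.1 -0.3] len 76
t 34.52 pos [486.7 -83.9 135.6] x [ 0.003 -0.004 -1.   ] y [ 0.34  -0.94   0.004] w 60.0 F [1.  0.3 0.6]
tips [[429.0, -184.0], [297.0, 339.0], [595.0, 401.0], [466.0, 45.0], [484.0, -85.0], [609.0, -348.0]]
chock top [476.  44.] [62. 49.] rect 16.6 toe dir 11 -> yaw 16.6 origin [478.  44.] px [190. 165.  47.  67.] 0.88
chock top [494. -81.] [63. 37.] rect 20.8 toe dir 17 -> yaw 20.8 origin [496. -81.] px [322. 193.  44.  71.] 0.81
chock top [ 443. -176.] [26. 66.] rect 77.4 toe dir -27 -> yaw -12.6 origin [ 446. -176.] px [395. 268.  52.  61.] 0.73
cam [552. -59. 298.]
```

```bash
python3 -m inch '[[60,[25,0,4],[0.5,0,-0.3]],[60,[25,0,0],[0,0,0]],[60,[25,0,0],[0,0,0]],[60,[25,0,0],[0,0,0]],[60,[18,0,0],[0,0,0]],[60,[0,0,0],[0,0,0]]]' >/dev/null;  python3 go.py 483 -85.5 5 -71
```

```text
t 35.42 pos [488.6 -88.   26.1] x [ 0.021 -0.007 -1.   ] y [ 0.332 -0.943  0.014] w 60.0 F [ 0.  -0.6 -0. ]
shift [21.  -4.6  4.8] shift after turn [21.1 -4.2  4.5] turn [ 0.4 -1.  -0.8] len 22
```

```bash
python3 -m inch '[[60,[0,-4,4.5],[0.4,-1,-0.8]],[60,[10,0,0],[0,0,0]],[60,[11,0,0],[0,0,0]],[60,[0,0,0],[0,0,0]]]' >/dev/null;  python3 go.py 483 -85.5 5 -71
```

```text
t 35.92 pos [484.6 -86.4   6.9] x [ 0.004 -0.002 -1.   ] y [ 0.325 -0.946  0.003] w 60.1 F [-0.4 -0.   0.8]
shift [ 1.9 -1.4  1.2] shift after turn [ 1.9 -1.4  1.2] turn [-0.  -0.2 -0.2] len 3
```

```bash
python3 -m inch '[[60,[2,-1,1],[0,0,0]],[0,[0,0,0],[0,0,0]],[0,[0,0,0],[0,0,0]],[0,[0,0,0],[0,0,0]],[0,[0,0,0],[0,0,0]],[0,[0,0,0],[0,0,0]],[0,[-20,0,0],[0,0,0]],[0,[-50,0,0],[0,0,0]],[0,[-50,0,0],[0,0,0]],[0,[-30,0,0],[0,0,0]]]' 30;  python3 go.py 639 -180 110 -1.7 7
```

```text
time: 37.17
position: [0.4805, -0.0848, 0.1558]
tool_rot: [-0.696, -0.117, 0.699, -0.115]
ft_force: [0.9, -0.0, -1.5]
grip_width: 0.036
t 37.17 pos [480.5 -84.8 155.8] x [-0.004  0.002 -1.   ] y [ 0.325 -0.946 -0.003] w 36.0 F [ 0.9 -0.  -1.5]
shift [  45.   141.7 -119.1] shift after turn [ 34.4 161.3  95.4] turn [-69.3   6.2  -4. ] len 191
```

The chock is held (36.0 mm). I turn its toe uphill.

```bash
python3 -m inch '[[0,[0,0,0],[-9.9,0,0]],[0,[0,0,0],[-9.9,0,0]],[0,[0,0,0],[-9.9,0,0]],[0,[0,0,0],[-9.9,0,0]],[0,[0,0,0],[-9.9,0,0]],[0,[0,0,0],[-9.9,0,0]],[0,[0,0,0],[-9.9,0,0]],[0,[0,0,0],[0,0,0]]]' >/dev/null;  python3 go.py 639 -180 130 -1.7
```

```text
t 38.17 pos [479.  -83.9 158.5] x [-0.001  0.001 -1.   ] y [ 1.     0.008 -0.001] w 35.8 F [ 0.8 -0.5 -1. ]
shift [ 28.2 159.2  97.4] shift after turn [ 28.5 162.8  91.3] turn [ 2.2 -0.1  0.1] len 189
```

```bash
python3 -m inch '[[0,[0,0,0],[2.2,0,0]],[0,[0,41,23],[0,0,0]],[0,[0,41,23],[0,0,0]],[0,[0,41,23],[0,0,0]],[0,[0,41,23],[0,0,0]],[0,[20,0,0],[0,0,0]],[0,[0,0,0],[0,7,0]],[0,[0,0,0],[0,0,0]]]' >/dev/null;  python3 go.py 639 -178 45 -1.7 7
python3 - <<'E'
from h import *
shot("wrist","w_pl",(120,0,560,300),1.8)
E
```

```text
t 39.17 pos [ 638.5 -181.6  132.6] x [-0.004  0.13  -0.992] y [ 0.998 -0.055 -0.011] w 35.9 F [-0.  -0.1 -0.4]
shift [87.4  1.3  7.8] shift after turn [87.4  0.4  7.1] turn [-1.5 -0.4  0.5] len 88
```

View pics/w_pl.png

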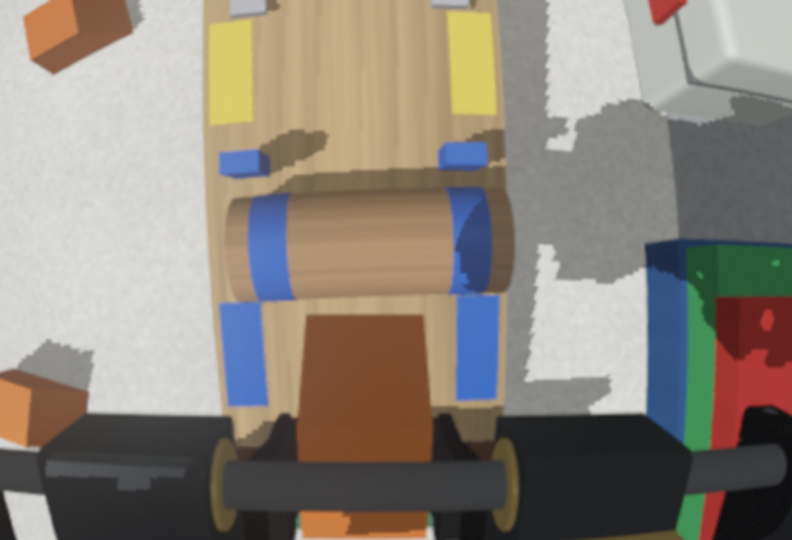

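Run:
```python
from h import *
P=cp("wrist"); f=lambda u,v:(120+u/1.8,v/1.8)
for nm,u,v,z in [("tube L",228,245,53),("tube R",513,240,53),("tube top up",370,188,53),("tube down",370,298,53),("mark L",222,350,27),("mark R",498,345,27),("stopL outer",220,158,65),("stopR outer",488,150,65),("stopL base face",240,176,37),("stopR base face",462,168,37),("chock toe",365,316,115)]:
    print(nm,np.round(at("wrist",f(u,v),z/1e3,P)[:2]*1e3,1))
print(P[1])
```

```text
tube L [ 578.4 -105.6]
tube R [ 708.2 -110.2]
tube top up [644.4 -84.3]
tube down [ 641.7 -134. ]
mark L [ 564.9 -155.9]
mark R [ 704.9 -160.8]
stopL outer [579.3 -67.3]
stopR outer [696.7 -70.9]
stopL base face [581.7 -70.2]
stopR base face [689.4 -72.9]
chock toe [ 639.9 -139.2]
[ 0.64253552 -0.13108375  0.30253379]
```

The blue tube's middle is at about (643,-109), 6 mm off the lane's middle, which is allowed. The stop faces put the seat near y ≈ -97. I lower the chock onto the bed below the tube.

```bash
python3 -m inch '[[0,[25,0,7],[-1.5,-0.4,0.5]],[0,[25,0,0],[0,0,0]],[0,[25,0,0],[0,0,0]],[0,[12,0,0],[0,0,0]],[0,[0,0,0],[0,0,0]]]' >/dev/null;  python3 go.py 640 -174 27 -1.7 7
```

```text
t 39.85 pos [ 635.  -171.1   44.9] x [ 0.     0.116 -0.993] y [ 1.    -0.027 -0.003] w 35.7 F [-0.9  0.5 -2.1]
shift [17.5  5.1  4.9] shift after turn [17.5  5.1  4.9] turn [0.1 0.3 0.2] len 19
```

```bash
python3 -m inch '[[0,[6,5,4],[0,0.3,0]],[0,[6,0,0],[0,0,0]],[0,[4,0,0],[0,0,0]],[0,[3,0,0],[0,0,0]],[0,[2,0,0],[0,0,0]]]' >/dev/null;  python3 go.py 640 -174 27 -1.7 7
```

```text
t 40.48 pos [ 640.8 -172.3   27.4] x [ 0.001  0.12  -0.993] y [ 1.    -0.026 -0.002] w 35.9 F [-3.5 -0.5 12.4]
shift [ 0.2 -0.7  1.8] shift after turn [ 0.2 -0.7  1.8] turn [0.2 0.1 0.1] len 2
```

```bash
python3 -m inch '[[0,[-0.5,0,-5],[0,0,0]],[0,[0,0,-5],[0,0,0]],[0,[0,0,-4],[0,0,0]],[0,[0,0,-4],[0,0,0]]]' >/dev/null;  python3 go.py 640 -146 30 -1.7 7;python3 -m inch '[[0,[0,0,-4],[0,0,0]],[0,[0,0,-3],[0,0,0]]]' >/dev/null;  python3 go.py 640 -146 30 -1.7 7
```

```text
t 40.98 pos [ 641.8 -158.9   29.9] x [ 0.004  0.11  -0.994] y [ 1.    -0.023  0.001] w 35.5 F [ -2.7 -12.4  -4.6]
shift [  1.3  -2.1 -12.8] shift after turn [  1.5  -2.2 -12.8] turn [ 0.4  0.7 -0. ] len 13
t 41.23 pos [ 642.2 -158.3   29.4] x [ 0.005  0.098 -0.995] y [ 1.    -0.021  0.003] w 36.1 F [-1.1 -4.8 -4.5]
shift [  0.6  -2.5 -12.3] shift after turn [  0.9  -2.6 -12.2] turn [ 0.5  1.4 -0.1] len 13
```

Run:
```python
from h import *
P=cp("wrist"); np.savez("P2.npz",a=P[0],b=P[1],c=P[2]); shot("wrist","w_push",(160,60,480,300),2.4)
```

```text
(no output)
```

View pics/w_push.png

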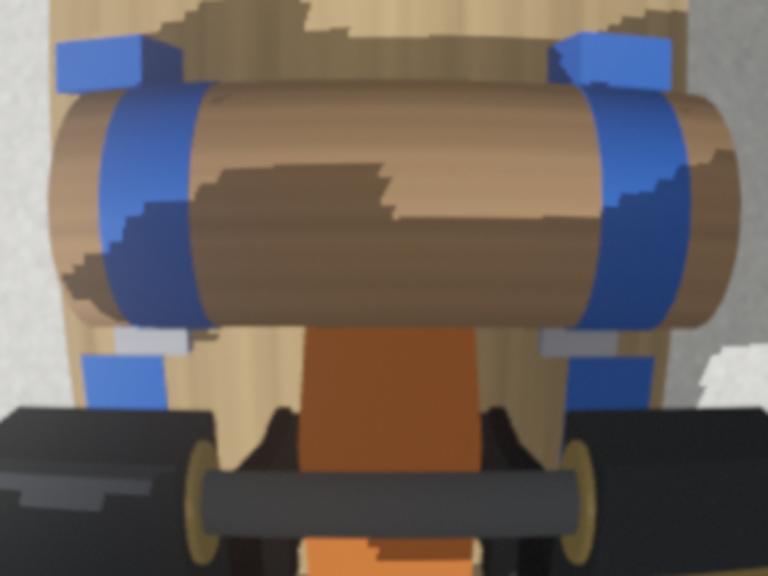

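Run:
```python
from h import *
P=cp("wrist"); print(P[1]); f=lambda u,v:(160+u/2.4,60+v/2.4)
def sil(u,vu,vd,z):
    # tangent rays -> circle centre at height z, assuming plane y-z
    o=P[1]; a=[]
    for v in (vu,vd):
        _,d=ray("wrist",f(u,v),P); a.append(np.arctan2(d[1],-d[2]))
    m=(a[0]+a[1])/2; half=abs(a[0]-a[1])/2; dist=.024/np.sin(half)
    print("axis y",1e3*(o[1]+dist*np.sin(m)),"z",1e3*(o[2]-dist*np.cos(m)), "y@z",1e3*(o[1]+(o[2]-z)*np.tan(m)))
sil(390,80,327,.0534)
for nm,u,v,z in [("stopL top near",100,92,.066),("stopR top near",625,88,.066),("rest L far dn edge",150,355,.03),("tube L",50,200,.0534),("tube R",740,200,.0534)]:
    print(nm,np.round(at("wrist",f(u,v),z,P)[:2]*1e3,1))
```

```text
[ 0.64301294 -0.10384986  0.19790043]
axis y -100.55518343619407 z 52.793425163346534 y@z -100.56895581752788
stopL top near [590.1 -77.3]
stopR top near [687.1 -79.4]
rest L far dn edge [ 585.9 -133.5]
tube L [573.2 -96.3]
tube R [716.9 -99.3]
```

The tube axis now measures y = -100.6, and the stop faces imply a seat of about -101.5, so it is up against its stops. One more firm push to confirm, then release.

```bash
python3 -m inch '[[0,[0,0,-5],[0,1.4,0]],[0,[0,0,-5],[0,0,0]]]' >/dev/null;  python3 go.py 640 -146 30 -1.7 7; python3 -m inch '[[50,[0,0,0],[0,0,0]],[50,[0,0,0],[0,0,0]],[50,[0,0,0],[0,0,0]]]' >/dev/null;  python3 go.py 640 -146 30 -1.7 7
```

```text
t 41.52 pos [ 642.5 -157.5   29.1] x [ 0.006  0.106 -0.994] y [ 1.    -0.016  0.005] w 36.1 F [ -1.4 -11.9  -4.1]
shift [  0.3  -2.7 -11.4] shift after turn [  0.5  -2.9 -11.4] turn [ 0.8  0.9 -0.2] len 12
t 41.9 pos [ 642.4 -156.5   28.8] x [ 0.006  0.109 -0.994] y [ 1.    -0.017  0.004] w 49.2 F [-0.5 -0.4 -0. ]
shift [ -0.1  -2.6 -10.5] shift after turn [  0.1  -2.7 -10.5] turn [ 0.7  0.8 -0.1] len 11
```

```bash
python3 -m inch '[[50,[-20,0,0],[0,0,0]],[60,[-40,0,0],[0,0,0]],[60,[-40,0,0],[0,0,0]],[87,[-40,0,20],[0,-6,0]],[87,[-30,0,20],[0,0,0]],[87,[0,0,0],[0,0,0]]]' >/dev/null
python3 - <<'E'
from h import *
st(); P=cp("wrist"); shot("wrist","w_rel",(160,60,480,330),2.4)
print(P[1])
for n,z in [("tube_blue",.053),("chock1",.025),("tube_red",.024)]: print(n,[np.round(at("wrist",k["pixel"],z,P)[:2]*1e3).tolist()+[round(k["confidence"],2)] for k in imaging.tip_of("wrist",n)])
E
```

```text
t 42.65 pos [ 642.2 -211.4  208.5] x [ 0.01  -0.001 -1.   ] y [ 1.    -0.016  0.01 ] w 81.9 F [ 0.4  0.1 -0.4]
[ 0.64188896 -0.14075618  0.37092023]
tube_blue []
chock1 [[442.0, -181.0, 0.88], [374.0, -28.0, 0.84], [638.0, -159.0, 0.78]]
tube_red []
```

View pics/w_rel.png

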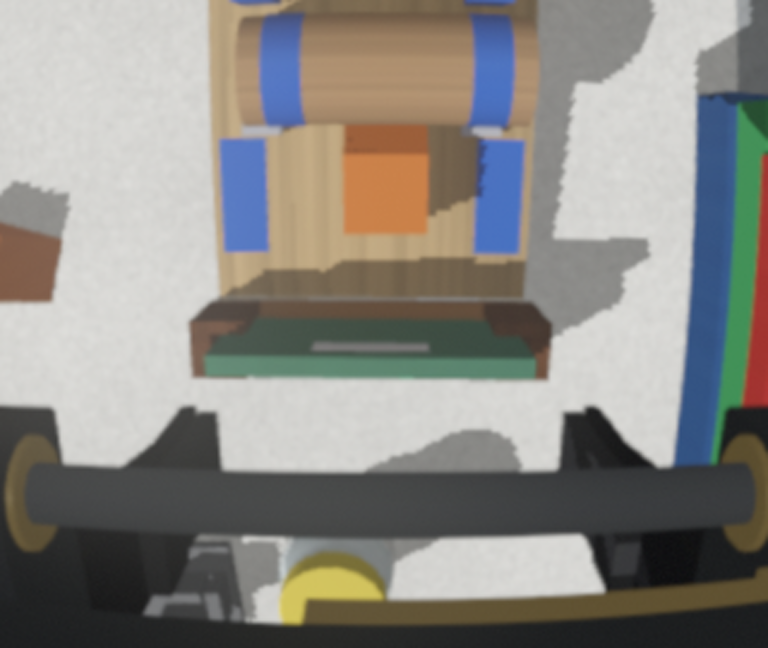

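```bash
cat > meas.py <<'E'
from h import *
def sil(P,pu,pd,z):
    o=P[1]; a=[]
    for p in (pu,pd):
        _,d=ray("wrist",p,P); a.append(np.arctan2(d[1],-d[2]))
    m=sum(a)/2; half=abs(a[0]-a[1])/2; dist=.024/np.sin(half)
    print("axis y",round(1e3*(o[1]+dist*np.sin(m)),1),"z",round(1e3*(o[2]-dist*np.cos(m)),1),"y@z",round(1e3*(o[1]+(o[2]-z)*np.tan(m)),1))
E
python3 - <<'E'
from meas import *
P=cp("wrist"); f=lambda u,v:(160+u/2.4,60+v/2.4)
sil(P,f(388,13),f(388,127),.0533)
for nm,u,v,z in [("chock front top",387,153,.056),("chock back top",386,233,.052),("board top",370,367,.076),("boardL",205,367,.076),("boardR",537,367,.076),("stopL",258,3,.066),("tubeL",237,70,.053),("tubeR",539,70,.053),("chockL",345,190,.054),("chockR",428,190,.054)]:
    print(nm,np.round(at("wrist",f(u,v),z,P)[:2]*1e3,1))
E
python3 go.py 440 235 250 -2
```

```text
axis y -104.5 z 53.8 y@z -104.4
chock front top [ 639.  -139.4]
chock back top [ 638.  -173.2]
board top [ 630.8 -224.9]
boardL [ 562.2 -224.1]
boardR [ 699.4 -226.1]
stopL [588.3 -75.9]
tubeL [ 576.7 -101.8]
tubeR [ 703.1 -103.8]
chockL [ 621.2 -154.5]
chockR [ 655.8 -155.1]
t 42.85 pos [ 639.1 -208.3  202.4] x [-0.001  0.005 -1.   ] y [ 1.    -0.014 -0.001] w 86.3 F [-0.2 -0.3 -0.4]
shift [ -45.1 -205.3 -440.7] shift after turn [ -47.6 -214.4 -436.1] turn [ 1.2 -0.3  0.1] len 488
```

Run:
```python
from h import *
from meas import sil
P=cp("wrist"); im=shot("wrist")
for u in (262,268,275,352,358,364):
    print(u,[tuple(int(x) for x in im[r,u]) for r in range(48,70,1)])
```

```text
262 [(184, 163, 128), (184, 163, 128), (186, 165, 129), (185, 165, 135), (168, 156, 155), (128, 137, 183), (99, 126, 194), (92, 124, 195), (92, 124, 195), (92, 124, 195), (92, 124, 195), (92, 124, 195), (91, 124, 195), (92, 123, 194), (95, 119, 182), (122, 123, 152), (163, 148, 136), (185, 164, 133), (190, 168, 133), (190, 169, 133), (190, 168, 133), (190, 168, 133)]
268 [(186, 164, 128), (185, 163, 128), (184, 163, 128), (179, 160, 136), (155, 148, 161), (111, 130, 187), (92, 124, 195), (91, 123, 195), (91, 123, 195), (90, 123, 195), (91, 123, 195), (91, 123, 195), (91, 124, 195), (89, 120, 191), (86, 110, 173), (97, 105, 147), (137, 128, 132), (169, 151, 127), (181, 160, 127), (181, 160, 126), (170, 149, 117), (145, 125, 100)]
275 [(187, 166, 129), (185, 163, 127), (175, 154, 123), (150, 136, 131), (114, 122, 165), (93, 121, 187), (90, 121, 192), (89, 121, 192), (89, 122, 193), (90, 122, 193), (89, 122, 194), (89, 121, 194), (89, 122, 193), (87, 118, 187), (82, 103, 161), (106, 108, 140), (155, 140, 130), (182, 162, 130), (189, 167, 131), (182, 161, 129), (150, 136, 123), (104, 102
[... 382 characters left out ...]
, 120), (179, 156, 119), (179, 157, 119), (179, 156, 119), (178, 156, 119), (178, 156, 121), (173, 153, 126), (163, 147, 135), (158, 144, 140), (158, 144, 141), (158, 142, 140), (145, 131, 134), (117, 107, 119), (103, 93, 97), (102, 91, 87), (101, 89, 84), (103, 90, 80), (110, 94, 76), (111, 96, 74), (112, 95, 74), (110, 93, 73), (108, 89, 70)]
364 [(167, 146, 111), (167, 145, 110), (167, 145, 111), (164, 144, 116), (148, 138, 142), (114, 126, 178), (87, 119, 191), (82, 118, 192), (82, 118, 192), (82, 118, 193), (81, 117, 192), (82, 118, 193), (82, 118, 193), (81, 117, 192), (78, 110, 182), (70, 89, 146), (74, 77, 105), (92, 84, 82), (103, 90, 73), (101, 89, 75), (89, 83, 90), (69, 75, 109)]
```

After release the bed shows between the stops and the tube: stop base at row 64, tube edge at row 68. The tube rolled back roughly 5–7 mm because the chock had pitched in the grip. I mend it by pushing the chock's back with closed fingers.

```bash
python3 -m inch '[[0,[0,0,0],[1.2,0,0]],[0,[40,0,-10],[0,0,0]],[0,[40,0,0],[0,0,0]],[0,[40,0,0],[0,0,0]],[0,[0,0,0],[0,0,0]],[0,[0,0,0],[0,0,0]],[0,[0,0,0],[0,0,0]]]' >/dev/null; python3 go.py 638 -199 32 -1.7
```

```text
t 43.77 pos [ 639.  -195.2   76.7] x [-0.005  0.008 -1.   ] y [ 0.999 -0.038 -0.005] w 25.2 F [ 0.1  0.  -0.6]
shift [44.7 -0.6  4.2] shift after turn [44.7 -0.9  3.9] turn [-0.5 -0.4  0.3] len 45
```

```bash
python3 -m inch '[[0,[0,-1,5],[-0.5,-0.4,0.3]],[0,[15,0,0],[0,0,0]],[0,[15,0,0],[0,0,0]],[0,[14,0,0],[0,0,0]],[0,[0,0,0],[0,0,0]]]' >/dev/null; python3 go.py 638 -178 30 -1.7
```

```text
t 44.4 pos [ 639.1 -201.4   32.4] x [ 0.004 -0.002 -1.   ] y [ 1.    -0.029  0.004] w 0.4 F [-0.  -0.7 -0.4]
shift [  2.3  -1.8 -23.4] shift after turn [  2.4  -1.8 -23.4] turn [ 0.   0.1 -0.2] len 24
```

```bash
python3 -m inch '[[0,[0,3,-5],[0,0,0]],[0,[-0.6,0,-5],[0,0,0]],[0,[-0.6,0,-5],[0,0,0]]]' >/dev/null; python3 go.py 642 -178 32 -1.7;  python3 -m inch '[[0,[-0.6,0,-5],[0,0,0]]]' >/dev/null; python3 go.py 642 -178 32 -1.7;python3 -m inch '[[0,[-0.6,0,-5],[0,0,0]]]' >/dev/null; python3 go.py 642 -178 32 -1.7
```

```text
t 44.77 pos [ 643.4 -186.3   33.7] x [ 0.005 -0.003 -1.   ] y [ 1.    -0.029  0.005] w 0.9 F [-0.5 -1.7 -0.3]
shift [ 1.7 -1.6 -8.2] shift after turn [ 1.7 -1.6 -8.2] turn [ 0.   0.2 -0.3] len 9
t 44.9 pos [ 644.  -182.8   35.1] x [ 0.006 -0.007 -1.   ] y [ 1.    -0.027  0.007] w 0.3 F [ -2.6 -11.7   1.6]
shift [ 3.  -2.1 -4.7] shift after turn [ 3.1 -2.1 -4.7] turn [ 0.2  0.4 -0.4] len 6
t 45.02 pos [ 644.3 -182.3   36.8] x [ 0.007 -0.016 -1.   ] y [ 1.    -0.023  0.008] w 0.4 F [ -5.4 -16.6   0.9]
shift [ 4.7 -2.4 -4.3] shift after turn [ 4.8 -2.4 -4.2] turn [ 0.4  0.9 -0.4] len 7
```

```bash
python3 -m inch '[[0,[3,0,-9],[0,1,0]]]' >/dev/null; python3 go.py 642 -178 32 -1.7
python3 - <<'E'
from h import *
P=cp("wrist"); im=shot("wrist"); print(P[1])
hsv=cv2.cvtColor(im,cv2.COLOR_RGB2HSV)
for x in (.587,.600,.680,.692):
    # walk y from -150 to -50 along bed surface line at this x, print colour classes by projected pixel
    s=[]
    for y in np.arange(-.135,-.055,.0025):
        p=proj("wrist",[x,y,.044+.1228*(y-.012)],P); r,c=int(round(p[1])),int(round(p[0])); h=hsv[r,c]
        s.append("B" if 100<h[0]<125 and h[1]>90 else ("g" if h[1]<45 else ("t" if h[2]>150 else "d")))
    print(x,"".join(s))
print(len(np.arange(-.135,-.055,.0025)))
im2=im[40:330,160:480]; cv2.imwrite("pics/w_p2.png",cv2.resize(im2[:,:,::-1],None,fx=2.4,fy=2.4,interpolation=cv2.INTER_CUBIC))
E
```

```text
t 45.15 pos [ 645.4 -182.2   36.1] x [ 0.011 -0.014 -1.   ] y [ 1.    -0.017  0.011] w 0.9 F [ -7.3 -26.6   6. ]
shift [ 4.  -3.5 -4.2] shift after turn [ 4.1 -3.5 -4.1] turn [ 0.7  0.8 -0.6] len 7
[ 0.64505462 -0.10931556  0.19754363]
0.587 tgggBBBBBBBBBBBBBBBBBBBBBBBBBBBdt
0.6 ttddgddddddttttttttttdddBBddddddd
0.68 gggddddddtttttttttttddddddBBdtttt
0.692 gggBBBBBBBBBBBBBBBBBBBBBBBBBBBttt
33
```

Run:
```python
from h import *
P=cp("wrist"); im=shot("wrist")
for x in (.590,.640,.688):
    c=int(round(proj("wrist",[x,-.078,.066],P)[0])); 
    print(x,c,[(r,)+tuple(int(v) for v in im[r,c]) for r in range(66,112,2)])
for y,z in [(-.0777,.066),(-.0748,.0335)]: print(proj("wrist",[.590,y,z],P),proj("wrist",[.688,y,z],P))
```

```text
0.59 193 [(66, 142, 119, 99), (68, 139, 118, 103), (70, 136, 117, 109), (72, 132, 117, 122), (74, 120, 114, 136), (76, 106, 112, 151), (78, 99, 111, 160), (80, 91, 111, 169), (82, 83, 110, 175), (84, 82, 111, 178), (86, 80, 112, 180), (88, 82, 113, 183), (90, 81, 114, 185), (92, 81, 115, 187), (94, 82, 116, 189), (96, 82, 117, 190), (98, 83, 118, 191), (100, 83, 119, 193), (102, 85, 121, 195), (104, 87, 123, 197), (106, 89, 125, 198), (108, 92, 128, 198), (110, 92, 128, 200)]
0.64 305 [(66, 144, 117, 89), (68, 146, 118, 90), (70, 148, 121, 91), (72, 151, 124, 93), (74, 156, 128, 97), (76, 162, 132, 101), (78, 164, 134, 102), (80, 163, 134, 102), (82, 163, 133, 101), (84, 166, 136, 104), (86, 167, 137, 105), (88, 168, 139, 105), (90, 167, 138, 104), (92, 167, 138, 104), (94, 168, 139, 106), (96, 171, 141, 108), (98, 172, 142, 108), (100, 172, 142, 109), (102, 126, 101, 76), (104, 101, 82, 62), (106, 101, 81, 62), (108, 103, 82, 62), (110, 106, 84, 63)]
0.688 417 [(66, 56, 89, 157), (68, 57, 91, 160), (70, 57, 93, 163), (72, 58, 94, 167), (74, 59, 96, 170), (76, 60, 97, 172), (78, 60, 99, 174), (80, 60, 101, 177), (82, 61, 102, 178), (84, 63, 105, 182), (86, 64, 106, 183), (88, 64, 106, 185), (90, 64, 107, 186), (92, 65, 108, 187), (94, 66, 109, 189), (96, 67, 111, 190), (98, 65, 110, 191), (100, 64, 109, 191), (102, 64, 110, 191), (104, 64, 111, 192), (106, 64, 111, 193), (108, 65, 111, 193), (110, 65, 111, 194)]
[192.6226568   54.29311087] [416.70748033  46.64941058]
[215.4978089   59.74068142] [398.21996874  54.02488813]
```

View pics/w_p2.png

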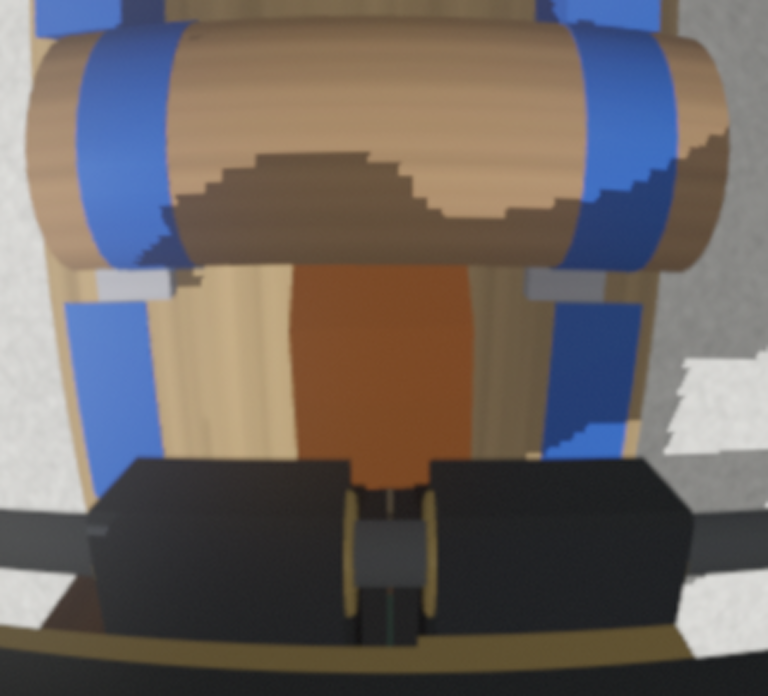

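The tube now overlaps both stop bases at the top of the picture, the chock face touches it, and it resists 26 N. I back off gently and repeat the gap test numerically from above.

```bash
python3 -m inch '[[0,[0,0,3],[0,0,0]],[0,[0,0,6],[0,0,0]],[0,[0,-3,6],[0,0.8,-0.6]],[0,[-30,0,0],[0,0,0]],[0,[-50,0,0],[0,0,0]],[40,[-50,0,0],[0,0,0]],[87,[-45,0,12],[0,0,0]],[87,[0,0,0],[0,0,0]]]' >/dev/null
cat > gap.py <<'E'
from h import *
import sys
colr=sys.argv[1]; cx,cy,zb=[float(v)/1e3 for v in sys.argv[2:5]]  # seat x,y, bed z (mm)
o,p,M=st(); P=cp("wrist"); im=shot("wrist"); print("cam",np.round(P[1]*1e3))
a=imaging.cut_out("wrist","tube_"+colr)
for d in a[:1]:
    m=d["pixels"]; print("tube conf",round(d["confidence"],2),np.round(d["box"]))
hsv=cv2.cvtColor(im,cv2.COLOR_RGB2HSV)
for sx in (-.052,-.048,-.044,.044,.048,.052):
    s=""
    for r in range(-30,12):
        q=proj("wrist",[cx+sx,cy+.026,zb+.004],P); c=int(round(q[0])); rr=int(round(q[1]))+r
        if not 0<=rr<400: continue
        h=hsv[rr,c]; isC=(100<h[0]<125 if colr=="blue" else (h[0]<6 or h[0]>174)) and h[1]>100
        s+="C" if isC else ("g" if h[1]<50 else ("." if h[2]>150 else "d"))
    print(sx,c,rr-41 if rr>41 else 0,s)
E
python3 gap.py blue 640 -101.5 30.5
```

```text
t 46.25 pos [ 641.3 -208.6  215.5] x [-0.004  0.009 -1.   ] y [ 1.    -0.018 -0.004] w 22.8 F [ 0.3  0.1 -0.3]
cam [ 643. -139.  379.]
tube conf 0.97 [322.  87. 121.  49.]
-0.052 272 39 ................gCCCCCCCCCCgdddgggggggd...
-0.048 276 39 ...............dgCCCCCCCCCCCCCCCCCCCCCCCCC
-0.044 280 39 .............dddddggggggggddCCCCCCCCCCCCCC
0.044 359 37 ..................g.CCCCCCCCCCdddddddddddd
0.048 363 37 ..................gCCCCCCCCCCCCCCCCCCCCCCC
0.052 367 37 ..................gCCCCCCCCCCCCCCCCCCCCCCC
```

The blue stops now run straight into the tube bands with no bed between, so the tube is snug. Next is the red tube.

```bash
python3 -m inch '[[87,[-8,-29,-49],[0,0,0]],[87,[-8,-29,-49],[0,0,0]],[87,[-8,-29,-49],[0,0,0]],[87,[-8,-29,-49],[0,0,0]],[87,[0,-29,-49],[0,0,0]],[87,[0,-29,-49],[0,0,0]],[87,[0,-29,-49],[0,0,0]],[87,[0,0,0],[0,0,0]],[87,[0,0,0],[0,0,0]]]' >/dev/null; python3 tube.py tube_red; python3 chock.py;  python3 go.py 441 182 110 -2.5
```

```text
t 47.48 pos [423.2 153.6 237.2] x [-0.051  0.024 -0.998] y [ 0.999 -0.015 -0.052] w 86.6 F [-0.6 -0.2  0.5]
tube_red 0.81 [438. 174.] [128.  50.] 85.7 [344. 164.  46. 104.]
[[443.0, 180.0, 0.61]]
cam [433. 220. 401.]
t 47.62 pos [424.2 152.6 237.7] x [-0.05   0.024 -0.998] y [ 0.999 -0.017 -0.05 ] w 86.9 F [0.8 0.1 0.5]
tips [[591.0, 394.0], [299.0, 333.0], [353.0, -18.0], [465.0, 43.0]]
chock top [458.  62.] [11. 36.] rect 82.1 toe dir 1 -> yaw -7.9 origin [460.  62.] px [367. 248.  48.  20.] 0.87
cam [434. 219. 402.]
t 47.77 pos [424.6 152.6 238.1] x [-0.049  0.025 -0.998] y [ 0.999 -0.018 -0.049] w 86.9 F [-0.1 -0.  -0.1]
shift [127.9  22.2 -26.7] shift after turn [128.1  15.1 -30.1] turn [ 1.4 -1.3  2.8] len 132
```

```bash
python3 -m inch '[[87,[0,0,0],[2.4,-1.3,2.8]],[87,[32,4.5,-7],[0,0,0]],[87,[32,4.5,-7],[0,0,0]],[87,[32,4.5,-6],[0,0,0]],[87,[32,3,-6],[0,0,0]],[87,[0,0,0],[0,0,0]]]' >/dev/null; python3 go.py 440 178 60 -3.5; python3 tube.py tube_red
```

```text
t 48.52 pos [449.8 174.2 108.2] x [ 0.008 -0.    -1.   ] y [ 0.997 -0.071  0.008] w 87.1 F [-0.3  0.2 -0. ]
shift [ 48.1 -10.4  -3.1] shift after turn [ 48.2 -10.   -3.2] turn [-0.6 -0.  -0.5] len 49
t 48.52 pos [449.8 174.2 108.2] x [ 0.008 -0.    -1.   ] y [ 0.997 -0.071  0.008] w 87.1 F [-0.3  0.2 -0. ]
tube_red 0.85 [438. 184.] [108.  49.] 86.2 [308. 192.  60. 130.]
[[441.0, 180.0, 0.66]]
cam [454. 245. 271.]
```

```bash
python3 -m inch '[[87,[10,-10,-4],[-0.5,0,-0.5]],[87,[20,0,0],[0,0,0]],[87,[20,0,0],[0,0,0]],[87,[20,0,0],[0,0,0]],[87,[0,0,0],[0,0,0]]]' >/dev/null; python3 go.py 440 179 8 -3.5
```

```text
t 49.3 pos [442.6 180.2  43.1] x [ 0.013  0.003 -1.   ] y [ 0.998 -0.061  0.013] w 87.0 F [ 0.  -0.3 -1.3]
shift [35.1 -3.   1.5] shift after turn [35.1 -2.5  1.4] turn [ 0.  -0.2 -0.7] len 35
```

```bash
python3 -m inch '[[87,[0,-2.5,1],[0,0,-0.7]],[87,[12,0,0],[0,0,0]],[87,[12,0,0],[0,0,0]],[87,[11,0,0],[0,0,0]],[87,[0,0,0],[0,0,0]]]' >/dev/null; python3 go.py 440 179 8 -3.5
python3 -m inch '[[0,[0,0,0],[0,0,0]],[0,[0,0,0],[0,0,0]],[0,[0,0,0],[0,0,0]],[0,[0,0,0],[0,0,0]],[0,[0,0,0],[0,0,0]],[0,[-20,0,0],[0,0,0]],[0,[-50,0,0],[0,0,0]],[0,[-50,0,0],[0,0,0]],[0,[-50,0,0],[0,0,0]],[0,[-20,0,0],[0,0,0]],[0,[0,0,0],[0,0,0]]]' 25 >/dev/null; python3 go.py 641 185 200 -91.7
```

```text
t 49.92 pos [441.  179.9   7.8] x [ 0.004  0.004 -1.   ] y [ 0.998 -0.061  0.003] w 86.7 F [ 0.3  0.4 -0.1]
shift [-0.2 -0.9  0.9] shift after turn [-0.2 -0.9  0.9] turn [ 0.  -0.3 -0.2] len 1
t 51.3 pos [439.6 178.8 203. ] x [ 0.002  0.004 -1.   ] y [ 0.998 -0.061  0.002] w 47.2 F [-0.1 -0.4 -1.3]
shift [  3.5 200.6 -18.4] shift after turn [   3.   -12.2 -201.1] turn [88.2 -0.3  0.1] len 202
```

```bash
python3 -m inch '[[0,[0,0,0],[9.8,0,0]],[0,[0,0,0],[9.8,0,0]],[0,[0,0,0],[9.8,0,0]],[0,[0,0,0],[9.8,0,0]],[0,[0,0,0],[9.8,0,0]],[0,[0,0,0],[9.8,0,0]],[0,[0,0,0],[9.8,0,0]],[0,[0,0,0],[9.8,0,0]],[0,[0,0,0],[9.8,0,0]],[0,[0,0,0],[0,0,0]]]' >/dev/null; python3 go.py 646 181 170 -91.7
```

```text
t 52.55 pos [427.8 176.7 187.1] x [-0.03  -0.001 -1.   ] y [-0.08  -0.997  0.003] w 47.5 F [ 0.7 -0.8 -1.3]
shift [  10.5  -21.7 -217.6] shift after turn [  17.1  -10.8 -218. ] turn [-2.9  1.7 -0.1] len 219
```

```bash
python3 -m inch '[[0,[0,0,0],[-2.9,1.7,0]],[0,[-2,-2,-44],[0,0,0]],[0,[-2,-2,-44],[0,0,0]],[0,[-2,-2,-44],[0,0,0]],[0,[0,-2,-44],[0,0,0]],[0,[0,-2,-44],[0,0,0]],[0,[0,0,0],[0,0,0]],[0,[0,0,0],[0,0,0]]]' >/dev/null; python3 go.py 646 181 100 -91.7
```

```text
t 53.55 pos [645.3 182.  178.8] x [-0.023 -0.005 -1.   ] y [-0.002 -1.     0.005] w 47.4 F [-0.2  0.6 -1.6]
shift [78.7  0.5 -2.5] shift after turn [78.8  0.9 -0.7] turn [ 1.6  1.3 -0.3] len 79
```

```bash
python3 -m inch '[[0,[0,0,0],[1.6,1.3,-0.3]],[0,[25,1,0],[0,0,0]],[0,[25,0,0],[0,0,0]],[0,[20,0,0],[0,0,0]],[0,[0,0,0],[0,0,0]]]' >/dev/null; python3 go.py 646 181 75 -91.7
```

```text
t 54.17 pos [638.5 181.5 107.9] x [-0.002  0.    -1.   ] y [-0.03 -1.   -0.  ] w 47.7 F [ 0.3 -0.1 -0.8]
shift [32.9  0.3 -7.5] shift after turn [32.9  0.3 -7.5] turn [-0.   0.1  0. ] len 34
```

```bash
python3 -m inch '[[0,[8,0,-7],[0,0,0]],[0,[10,0,0],[0,0,0]],[0,[8,0,0],[0,0,0]],[0,[4,0,0],[0,0,0]]]' >/dev/null; python3 go.py 646 181 74 -91.7; python3 -m inch '[[0,[3,0,0],[0,0,0]],[0,[2,0,0],[0,0,0]]]' >/dev/null; python3 go.py 646 181 74 -91.7
```

```text
t 54.67 pos [647.2 181.7  79.2] x [ 0.004  0.001 -1.   ] y [-0.03  -1.    -0.001] w 47.3 F [-0.3  0.2 -1.5]
shift [5.2 0.7 1.2] shift after turn [5.2 0.7 1.2] turn [-0.  -0.2  0. ] len 5
t 54.92 pos [647.2 181.7  73.8] x [ 0.004  0.001 -1.   ] y [-0.03  -1.    -0.001] w 47.2 F [ 0.1 -0.1 -1.3]
shift [-0.3  0.7  1.2] shift after turn [-0.2  0.7  1.2] turn [-0.  -0.2  0. ] len 1
```

```bash
python3 -m inch '[[0,[3,0,0],[0,0,0]],[0,[3,0,0],[0,0,0]]]' >/dev/null; python3 go.py 646 181 74 -91.7
```

```text
t 55.17 pos [647.4 181.7  72.7] x [ 0.004  0.    -1.   ] y [-0.03  -1.    -0.001] w 47.6 F [-6.2 -1.6 16. ]
shift [-1.3  0.8  1.3] shift after turn [-1.3  0.8  1.4] turn [ 0.  -0.2  0. ] len 2
```

Contact comes at z 72.7, against 72.8 predicted. I release, then go to look at the next chock.

```bash
python3 -m inch '[[80,[0,0,0],[0,0,0]],[80,[0,0,0],[0,0,0]],[80,[0,0,0],[0,0,0]],[80,[0,0,0],[0,0,0]],[87,[-30,0,0],[0,0,0]],[87,[-50,0,0],[0,0,0]],[87,[-50,0,0],[0,0,0]],[87,[-50,0,0],[0,0,0]],[60,[0,44,67],[0,0,0]],[60,[0,44,67],[0,0,0]],[60,[0,44,67],[0,0,0]],[60,[0,0,0],[0,0,0]]]' >/dev/null; python3 chock.py; python3 tube.py tube_red
```

```text
t 56.67 pos [478.8  78.9 254.4] x [ 0.005 -0.    -1.   ] y [-0.028 -1.     0.   ] w 61.4 F [ 1.   0.5 -0.3]
tips [[432.0, -181.0], [589.0, 388.0], [461.0, 48.0]]
chock top [476.  48.] [63. 37.] rect 15.0 toe dir 18 -> yaw 15.0 origin [478.  49.] px [346. 179.  40.  53.] 0.77
chock top [ 438. -181.] [54. 60.] rect 72.4 toe dir 2 -> yaw -17.6 origin [ 441. -181.] px [499. 199.  34.  48.] 0.76
chock top [ 646. -165.] [42. 45.] rect 86.0 toe dir 51 -> yaw 86.0 origin [ 646. -163.] px [495.  57.  28.  28.] 0.56
cam [548.  78. 417.]
t 56.83 pos [486.3  79.9 256. ] x [ 0.015 -0.    -1.   ] y [-0.027 -1.     0.   ] w 60.6 F [-0.8 -0.5  0.1]
tube_red 0.62 [664. 200.] [ 63. 153.] 87.9 [230.  53.  46. 106.]
[[666.0, 197.0, 0.62], [645.0, -151.0, 0.48]]
cam [554.  79. 419.]
```

```bash
python3 -m inch '[[60,[0,0,0],[-9,0,0]],[60,[0,0,0],[-8.5,0,0]],[60,[0,0,0],[0,0,0]]]' >/dev/null; python3 chock.py; python3 go.py 464 46.5 140 -74
```

```text
t 57.35 pos [490.2  81.6 255. ] x [ 0.015 -0.    -1.   ] y [ 0.286 -0.958  0.005] w 60.2 F [-0.4 -0.6  0. ]
tips [[352.0, -21.0], [464.0, 45.0], [645.0, -164.0], [591.0, 396.0]]
chock top [473.  48.] [60. 36.] rect 16.9 toe dir 19 -> yaw 16.9 origin [476.  49.] px [343. 198.  29.  49.] 0.85
chock top [ 646. -167.] [43. 45.] rect 88.0 toe dir 41 -> yaw -2.0 origin [ 648. -167.] px [516. 127.  27.  34.] 0.67
cam [555. 102. 418.]
t 57.5 pos [489.6  81.5 255. ] x [ 0.015 -0.    -1.   ] y [ 0.286 -0.958  0.005] w 60.1 F [-0.  -0.9 -0.5]
shift [114.7  25.6  36.2] shift after turn [115.   26.5  34.3] turn [ 0.6 -0.8 -0.3] len 123
```

```bash
python3 -m inch '[[60,[0,0,0],[0,-0.8,-0.3]],[60,[30,7,9],[0,0,0]],[60,[30,7,9],[0,0,0]],[60,[30,7,9],[0,0,0]],[60,[30,6,9],[0,0,0]],[60,[0,0,0],[0,0,0]]]' >/dev/null; python3 chock.py; python3 go.py 464 46.5 30 -73
```

```text
t 58.25 pos [466.   44.5 133.3] x [ 0.004  0.001 -1.   ] y [ 0.281 -0.96   0.   ] w 59.8 F [ 0.3 -0.3  0.2]
tips [[593.0, 392.0], [465.0, 47.0], [350.0, -18.0], [648.0, -167.0]]
chock top [476.  49.] [62. 36.] rect 17.1 toe dir 16 -> yaw 17.1 origin [478.  50.] px [321. 190.  42.  71.] 0.75
chock top [ 648. -174.] [38. 53.] rect 81.3 toe dir 19 -> yaw -8.7 origin [ 650. -174.] px [564.  95.  34.  43.] 0.61
chock top [618.   9.] [167. 543.] rect 4.0 toe dir -68 -> yaw -86.0 origin [618.   6.] px [377. 103. 488. 206.] 0.28
cam [533.  65. 296.]
t 58.4 pos [469.2  44.7 135.8] x [ 0.012 -0.    -1.   ] y [ 0.282 -0.959  0.004] w 60.0 F [-0.3  0.6 -0. ]
shift [105.7  -3.6   5.7] shift after turn [105.8  -3.3   4.4] turn [-0.6 -0.7 -0.2] len 106
```

```bash
python3 -m inch '[[60,[0,-3,5],[-0.6,-0.7,-0.2]],[60,[27,0,0],[0,0,0]],[60,[27,0,0],[0,0,0]],[60,[27,0,0],[0,0,0]],[60,[22,0,0],[0,0,0]],[60,[0,0,0],[0,0,0]]]' >/dev/null; python3 go.py 464 46.5 5 -73
```

```text
t 59.15 pos [471.3  47.3  37.1] x [ 0.016 -0.003 -1.   ] y [ 0.297 -0.955  0.007] w 59.9 F [0.3 0.7 0.2]
shift [32.  -1.7  7.7] shift after turn [32.1 -1.4  7.2] turn [ 0.3 -0.8 -0.4] len 33
```

```bash
python3 -m inch '[[60,[0,-1,7],[0.3,-0.8,-0.4]],[60,[11,0,0],[0,0,0]],[60,[11,0,0],[0,0,0]],[60,[9,0,0],[0,0,0]],[60,[0,0,0],[0,0,0]]]' >/dev/null; python3 go.py 464 46.5 5 -73
python3 -m inch '[[0,[0,0,0],[0,0,0]],[0,[0,0,0],[0,0,0]],[0,[0,0,0],[0,0,0]],[0,[0,0,0],[0,0,0]],[0,[0,0,0],[0,0,0]],[0,[-20,0,0],[0,0,0]],[0,[-50,0,0],[0,0,0]],[0,[-50,0,0],[0,0,0]],[0,[-45,0,0],[0,0,0]],[0,[0,0,0],[0,0,0]]]' 30 >/dev/null;  python3 go.py 645 105 150 -1.7
```

```text
t 59.77 pos [466.2  46.1   6.8] x [ 0.005 -0.001 -1.   ] y [ 0.292 -0.956  0.002] w 59.8 F [-0.5 -0.3  0.3]
shift [ 1.8 -1.   2. ] shift after turn [ 1.8 -1.   2. ] turn [ 0.  -0.3 -0.1] len 3
t 61.02 pos [465.   46.2 175.9] x [ 0.003 -0.    -1.   ] y [ 0.292 -0.956  0.001] w 35.8 F [-0.3 -0.5 -1.4]
shift [  26.3   -3.6 -189.3] shift after turn [ 25.9 178.2 -64.1] turn [-71.3  -0.1  -0.1] len 191
```

```bash
python3 -m inch '[[0,[0,0,0],[-10.2,0,0]],[0,[0,0,0],[-10.2,0,0]],[0,[0,0,0],[-10.2,0,0]],[0,[0,0,0],[-10.2,0,0]],[0,[0,0,0],[-10.2,0,0]],[0,[0,0,0],[-10.2,0,0]],[0,[0,0,0],[-10.1,0,0]],[0,[0,0,0],[0,0,0]]]' >/dev/null;  python3 go.py 645 105 160 -1.7
```

```text
t 62.02 pos [454.9  47.4 165.6] x [-0.021  0.003 -1.   ] y [ 1.     0.009 -0.021] w 35.8 F [-0.5  0.2 -0.3]
shift [  1.8 190.6 -55.9] shift after turn [  5.6 188.3 -63.3] turn [ 2.2 -0.1  1.2] len 199
```

```bash
python3 -m inch '[[0,[0,0,0],[2.2,0,1.2]],[0,[0,47,-15],[0,0,0]],[0,[0,47,-15],[0,0,0]],[0,[0,47,-15],[0,0,0]],[0,[0,47,-15],[0,0,0]],[0,[0,0,0],[0,0,0]],[0,[0,0,0],[0,7,0]],[0,[0,0,0],[0,0,0]]]' >/dev/null;  python3 go.py 645 107 85 -1.7 7
python3 - <<'E'
from h import *
P=cp("wrist"); im=shot("wrist","w_r",(120,0,560,300),1.8)
for d in imaging.cut_out("wrist","tube_red")[:1]:
    ys,xs=np.nonzero(d["pixels"]); W=np.array([at("wrist",p,.0885,P)[:2]*1e3 for p in zip(xs,ys)],np.float32); r=cv2.minAreaRect(W); print(np.round(r[0],1),np.round(r[1]),r[2],round(d["confidence"],2))
print([np.round(at("wrist",k["pixel"],.0885,P)[:2]*1e3).tolist() for k in imaging.tip_of("wrist","seat_red")[:2]])
E
```

```text
t 63.02 pos [641.6 102.3 157.8] x [-0.006  0.128 -0.992] y [ 0.998 -0.056 -0.013] w 35.7 F [-0.2 -0.4 -1.9]
shift [72.8  4.1  4.4] shift after turn [72.8  3.2  4.1] turn [-1.6 -0.3  0.6] len 73
[643.9 179.7] [ 49. 133.] 87.65410614013672 0.78
[]
```

```bash
python3 -m inch '[[0,[0,4,4],[-1.6,-0.3,0.6]],[0,[25,0,0],[0,0,0]],[0,[25,0,0],[0,0,0]],[0,[18,0,0],[0,0,0]],[0,[0,0,0],[0,0,0]]]' >/dev/null;  python3 go.py 645 108 64 -1.7 7
```

```text
t 63.8 pos [646.8 110.1  90.3] x [ 0.01   0.118 -0.993] y [ 1.    -0.019  0.007] w 35.7 F [-0.8 -0.2 -1.5]
shift [25.8 -1.9  5.2] shift after turn [25.8 -1.7  5.3] turn [ 0.7  0.2 -0.4] len 26
```

```bash
python3 -m inch '[[0,[8,-2,5],[0.7,0.2,-0.4]],[0,[8,0,0],[0,0,0]],[0,[6,0,0],[0,0,0]],[0,[3,0,0],[0,0,0]],[0,[2,0,0],[0,0,0]]]' >/dev/null;  python3 go.py 645 108 64 -1.7 7; python3 -m inch '[[0,[3,0,0],[0,0,0]]]' >/dev/null;  python3 go.py 645 108 64 -1.7 7
```

```text
t 64.42 pos [646.7 107.9  63.4] x [ 0.007  0.121 -0.993] y [ 1.    -0.031  0.003] w 35.5 F [ 0.6  0.7 -0.8]
shift [-0.6 -1.7 -0.1] shift after turn [-0.6 -1.7 -0.1] turn [-0.1  0.  -0.2] len 2
t 64.55 pos [646.9 108.   62.4] x [ 0.007  0.121 -0.993] y [ 1.    -0.031  0.003] w 35.8 F [-6.3 -3.5 21.8]
shift [-1.6 -1.9 -0.2] shift after turn [-1.6 -1.9 -0.2] turn [-0.   0.  -0.2] len 2
```

```bash
python3 -m inch '[[0,[-0.5,0,-5],[0,0,0]],[0,[0,0,-5],[0,0,0]],[0,[0,0,-4],[0,0,0]]]' >/dev/null;  python3 go.py 645 128 66 -1.7 7; python3 -m inch '[[50,[0,0,0],[0,0,0]],[50,[0,0,0],[0,0,0]],[50,[0,0,0],[0,0,0]],[50,[-20,0,0],[0,0,0]],[50,[-40,0,0],[0,0,0]],[0,[0,0,25],[0,-7,0]],[0,[0,0,25],[0,0,0]],[0,[0,0,0],[0,0,0]],[0,[0,0,0],[0,0,0]]]' >/dev/null;  python3 go.py 646 80 68 -1.7
```

```text
t 64.92 pos [648.  122.2  65.5] x [ 0.009  0.121 -0.993] y [ 0.999 -0.031  0.005] w 36.2 F [ 0.3 -0.  -1.1]
shift [ 0.1 -3.1 -5.7] shift after turn [ 0.2 -3.1 -5.7] turn [-0.1  0.  -0.3] len 6
t 66.05 pos [648.5  63.6 131.3] x [ 0.013 -0.005 -1.   ] y [ 0.999 -0.033  0.014] w 17.7 F [-0.3 -0.8  0.1]
shift [ 63.2  -3.9 -16.6] shift after turn [ 63.3  -3.  -16.4] turn [-0.2  0.2 -0.8] len 65
```

```bash
python3 -m inch '[[0,[15,-1,-8],[-0.2,0.2,-0.8]],[0,[18,0,-7],[0,0,0]],[0,[17,0,0],[0,0,0]],[0,[14,0,0],[0,0,0]],[0,[0,0,0],[0,0,0]]]' >/dev/null;  python3 go.py 647 105 66 -1.7
```

```text
t 66.67 pos [646.1  81.7  60.4] x [-0.006  0.    -1.   ] y [ 1.    -0.027 -0.006] w 0.5 F [0.  0.1 0.2]
shift [ -5.6   0.3 -23.3] shift after turn [ -5.6   0.3 -23.3] turn [ 0.1 -0.   0.4] len 24
```

```bash
python3 -m inch '[[0,[-2,1,-5],[0,0,0]],[0,[-0.6,0,-5],[0,0,0]],[0,[-0.6,0,-5],[0,0,0]]]' >/dev/null; python3 go.py 647 105 66 -1.7;  python3 -m inch '[[0,[-0.3,0,-5],[0,0,0]]]' >/dev/null; python3 go.py 647 105 66 -1.7;python3 -m inch '[[0,[0,0,-4],[0,0,0]],[0,[0,0,-4],[0,0,0]]]' >/dev/null; python3 go.py 647 105 66 -1.7
```

```text
t 67.05 pos [648.5  96.7  64.6] x [-0.005 -0.    -1.   ] y [ 1.    -0.028 -0.005] w 0.2 F [-0.1 -1.9  0.6]
shift [-1.4 -1.7 -8.3] shift after turn [-1.4 -1.7 -8.3] turn [0.1 0.  0.3] len 9
t 67.17 pos [649.  101.9  65.6] x [-0.004 -0.    -1.   ] y [ 1.    -0.028 -0.004] w 0.4 F [ 0.1 -2.  -0.4]
shift [-0.4 -2.1 -3. ] shift after turn [-0.4 -2.1 -3. ] turn [0.1 0.  0.2] len 4
t 67.42 pos [649.5 107.2  66.4] x [-0.003 -0.007 -1.   ] y [ 1.    -0.025 -0.003] w 0.4 F [ -1.3 -17.1   2.8]
shift [ 0.4 -2.4  2.3] shift after turn [ 0.4 -2.4  2.3] turn [0.3 0.4 0.2] len 3
```

It stalls at y 107.2. The blue chock stalled at -182.2, and 288 mm further up gives 105.8, so they agree. One firmer push, back off, and the gap test.

```bash
python3 -m inch '[[0,[1,0,-8],[0,0.4,0]]]' >/dev/null; python3 go.py 647 105 66 -1.7; python3 -m inch '[[0,[0,0,3],[0,0,0]],[0,[0,0,6],[0,0,0]],[0,[0,-3,6],[0,0.5,0]],[0,[-30,0,0],[0,0,0]],[0,[-50,0,0],[0,0,0]],[40,[-50,0,0],[0,0,0]],[87,[-45,0,12],[0,0,0]],[87,[0,0,0],[0,0,0]]]' >/dev/null; python3 gap.py red 648 186 65.3
```

```text
t 67.55 pos [649.7 107.5  66.2] x [-0.004 -0.015 -1.   ] y [ 1.    -0.019 -0.004] w 0.8 F [ -3.3 -29.6   7.1]
shift [ 0.3 -2.7  2.5] shift after turn [ 0.2 -2.6  2.5] turn [0.6 0.8 0.2] len 4
t 68.55 pos [645.5  81.6 245.6] x [-0.007 -0.    -1.   ] y [ 1.    -0.019 -0.007] w 22.6 F [-0.3 -0.6 -0.1]
cam [648. 152. 408.]
tube conf 0.66 [320.  85. 125.  54.]
-0.052 275 39 gggggggggggg...CCCCCCCCCCCCCCCCCCCCCCCCCCC
-0.048 279 39 gggggggggggggddCCCCCCCCCCCCCCCCCCCCCCCCCCC
-0.044 283 39 gggggggggggggdddddddddddCCCCCCCCCCCCC.....
0.044 364 37 gggggggggggggg...CCCCCCCCCCCCCCCCCCCCCCCCC
0.048 368 37 gggggggggggggg...CCCCCCCCCCCCCCCCCCCCCCCCC
0.052 371 37 gggggggggggggggd.CCCCCCCCCCCdCCCCCCCCCCCCC
```

Red passes as well. I retreat toward the low end and re-check blue, the board and the chocks numerically; a chock may have been knocked meanwhile.

```bash
cat > fin.py <<'E'
from h import *
st(); P=cp("wrist"); im=shot("wrist"); hsv=cv2.cvtColor(im,cv2.COLOR_RGB2HSV)
def ext(m,z):
    ys,xs=np.nonzero(m); W=np.array([at("wrist",p,z,P)[:2]*1e3 for p in zip(xs,ys)],np.float32); r=cv2.minAreaRect(W); return np.round(r[0],1),np.round(r[1],1),round(r[2],1)
for n,z in [("tube_blue",.053),("tube_red",.088),("board",.076)]:
    for d in imaging.cut_out("wrist",n)[:1]: print(n,round(d["confidence"],2),*ext(d["pixels"],z))
for d in imaging.cut_out("wrist","chock1"):
    if 4<np.median(hsv[d["pixels"]][:,0])<20: print("chock",round(d["confidence"],2),np.round(d["box"]),*ext(d["pixels"],.055), "at z .085",*ext(d["pixels"],.085))
E
python3 fin.py
python3 -m inch '[[87,[5,0,48],[0,0,0]],[87,[5,0,48],[0,0,0]],[87,[5,0,48],[0,0,0]],[87,[5,0,48],[0,0,0]],[87,[5,0,48],[0,0,0]],[87,[5,0,48],[0,0,0]],[87,[0,0,0],[0,0,0]],[87,[0,0,0],[0,0,0]]]' >/dev/null; python3 gap.py blue 640 -101.5 30.5; python3 fin.py
```

```text
t 68.65 pos [642.5  82.2 241.1] x [-0.016  0.    -1.   ] y [ 1.    -0.019 -0.016] w 30.9 F [-0.8  0.6  0.3]
tube_red 0.97 [644.2 190. ] [ 50.8 131. ] 88.4
board 0.18 [641.3  82.7] [297.3 147.4] 88.1
chock 0.86 [330. 132.  38.  46.] [649.8 140.1] [50.9 39.4] 89.1 at z .085 [649.5 141.2] [46.5 36. ] 89.1
t 69.9 pos [ 634.4 -210.7  198. ] x [-0.032  0.007 -0.999] y [ 0.999 -0.014 -0.032] w 87.0 F [-0.2  0.  -0.1]
cam [ 641. -141.  361.]
tube conf 0.85 [334.  83. 126.  48.]
-0.052 281 34 ..............g.CCCCCCCCCdgdggggggdd......
-0.048 285 33 ...............g.CCCCCCCCCCCCCCCCCCCCCCCCC
-0.044 289 33 .............dddddggddddddddCCCCCCCCCCCCCC
0.044 373 32 .................gCCCCCCCCCCCCCCdddddddddg
0.048 377 32 .................gCCCCCCCCCCCCCCCCCCCCCCCC
0.052 380 32 .................gCCCCCCCCCCCCCCCCCCCCCCCC
t 70.0 pos [ 634.6 -210.2  198.4] x [-0.032  0.006 -0.999] y [ 0.999 -0.013 -0.032] w 87.1 F [-0.7 -0.1  0.5]
tube_blue 0.67 [ 644.5 -100.6] [ 49.8 130.2] 88.9
board 0.9 [ 634.7 -221.8] [ 27.3 138.8] 88.7
chock 0.68 [335. 130.  34.  48.] [ 644. -148.] [46.6 34.7] 89.3 at z .085 [ 643.7 -147.3] [42.1 31.3] 89.3
chock 0.65 [169. 167.  53.  36.] [ 458.7 -183.1] [39.6 67.5] 74.9 at z .085 [ 476.5 -178.9] [35.7 60.8] 74.9
```

All checks agree, so I hand the job in.

```bash
python3 -c "
from h import *
st(); print(robot.hand_in())"
```

```text
t 70.25 pos [ 635.1 -210.2  199.4] x [-0.03   0.005 -1.   ] y [ 0.999 -0.012 -0.03 ] w 87.2 F [ 0.4 -0.2 -1. ]
the job is handed in; nothing more can be done
None
```

I seated the end board in the slot, laid the blue and red tubes in their own lanes and pushed an orange chock up against each. No yellow tube was there. I handed the job in at 70 s with the arm clear of everything; it gave no verdict.

**Board:** it reached the slot floor at the predicted height and the last view shows it still between the posts. My measured position for it drifts a few millimetres depending on where the camera stands.

**Blue tube:** the first chock push failed. The chock had pitched in the grip and the tube rolled back about 5–7 mm. I pushed the chock from behind with closed fingers until it stalled at about 27 N. The last check shows no gap at the stops; the tube is about 6 mm off the lane middle and square.

**Red tube:** I pushed its chock the same way until it stalled at about 30 N, at the spot the blue chock predicted. Right after the push there was no gap at the stops, and the tube was about 3 mm off the middle and square.

**Chock distance:** the mask measurements put both chocks about 3–4 mm further from the tubes than touching. That is within the limit, and I take it as camera error because both stalled firmly.

I did not touch the tape stack or the paint jar, but I did not measure them again at the end.

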